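# Clear the patched panel and zero the seam gauge

### The arm

A 6-joint arm with a two-finger parallel gripper is mounted at the origin on the work surface. World frame = base frame: x ahead of the robot, y to its left, z up, the work surface at z = 0. Lengths are in mm, angles in degrees, forces in N, time in s.
With the tool pointing down it reaches from about 300 to 850 mm from the base axis. Payload 4.2 kg.
Tool frame: the origin (TCP) lies at the very end of the fingers, on their centre line; the grasp point (between the pads) lies 19 mm behind it (ctrl.grip_point_offset is the distance from the TCP to the grasp point, in mm); z points along the fingers, y is the line along which they close (so a half turn about z gives the same grasp; the last joint's range is limited). The gripper opens to 91 mm and grips with 3 to 60 N. Pads are 32 mm wide; open, the fingers measure 118 mm over their backs; the gripper's body (76 mm by 178 mm) begins 60 mm behind the grasp point.
Start: joints at [69.271, 18.312, 89.639, -0, 72.044, -1.146], TCP at [192.733, 541.754, 213.976] pointing down, gripper open.
Joint ranges: [-177.97, 177.97], [-48.28, 115.42], [12.27, 149.76], [-77.06, 257.06], [2.81, 150.46], [-146.56, 146.56]. Speed limits (degrees/s): [147.25, 147.25, 180, 180, 180, 180].

### API

Orientations are given as [roll, pitch, yaw] about the fixed x, y, z axes, in that order (R = Rz(yaw) Ry(pitch) Rx(roll)).
In Python, from bench import status, grab_frame, camera_info, ticket, models, ctrl gives the robot as it stands.
- The arm moves only by the tool move_arm, never from a script. Its argument "plan" is a list of rows, each an object with "jaw": the opening, from -1 (shut) to 1 (fully open); "travel": the shift along the tool's x, y, z scaled (see below), a list of three; "rotation": the turn, a rotation vector about the tool's x, y, z scaled (see below), a list of three. A call has 1 to 5 rows; each row shifts and turns the commanded pose from where the row before left it, along the tool's axes as they then stand; what a row does not reach is not made up. The controller multiplies each number of a shift by 0.03 m and each number of a turn by 0.1 rad. A row lasts 1/10 s, in which the tool goes at most 50 mm and 8.59 degrees, less where a joint would pass 70% of its speed; a pose out of reach is approached as far as the arm can. A call with a number of a shift or a turn outside -1 to 1 is refused whole. A call with a gripper value outside its range is refused whole. The fingers move at their own pace and stop on an object; "newtons" is the grip in N (left out, the last holds). Time passes only in rows, so rows that do not move let the fingers close. It gives the time, the measured TCP pose, the force, the opening and the grip force at its end, in the units of the state.
- status.read_state(): the state, without advancing time (a new reading comes with each control period).
- grab_frame(name): name is "side" or "top"; returns (picture, depth): 400x640x3 uint8, red, green, blue; 400x640 float32, mm along the optical axis (not along the pixel's ray), 0 where there is no reading.
- camera_info(name): a dict with "camera_matrix" (3x3 intrinsics, pixels), "k1" (the pictures are not rectified: a ray, as slopes to the right and down, at radius r is drawn at 1 + k1 r^2 times it, then the intrinsics apply), "R" (3x3) and "t" (3): a world point X has camera coordinates R X + t. Camera axes: x right, y down, z forward; pixel columns grow to the right and rows downward; lengths in mm; the calibration is good to about 2 mm. A picture is of the moment at which its call begins. camera_info takes no time and is no camera call.
- ticket.sign_off(): hands the job in; it is judged then, once.
Trained networks look in the newest picture that a camera, given by its name, has taken for a name from the list of things; names that differ only in an ending like _2 or _b are one class to them, and where a whole thing is asked for, a point or a joint stands for the part that bears it (a point fixed in the world has none). Each returns a list of dicts, best first, with "score" (0 to 1); they miss things now and then, are a little off and sometimes report something else, mostly with a low value. They report only what shows in the picture. A call takes as long as a camera call. They do not tell look-alikes from the thing itself.
- models.spot_in(label, camera): "pixel" ([row, column] in pixels, amid what is visible of it).
- models.outline_of(label, camera): "region" (400x640 bool, what is visible of it) and "pixel" ([row, column] in pixels, amid what is visible of it).
The state is a dict: "t": time; "joint_positions": joint angles; "qvel": joint speeds; "joint_torque": joint torques, N m; "eef_pos": TCP position; "tool_rot": TCP orientation; "contact_force": force on the tool from outside, world axes, zero at the start; "wrist_torque": the same for the moment, N m; "gripper_width": finger opening in mm; "finger_force": force on a finger pad.
Only numpy, scipy, OpenCV 4.12 (cv2) and the standard library are available. Lean on these libraries where they do the work, as an engineer would, in place of code of your own. Each camera call takes 0.05 s, during which the arm holds its last target. There are 200 camera calls.

### The job

Make the patched panel ready for its flushness check: using the scraper block, not the fingers, wipe every loose resin chip off the panel into the trough at its open end, and stand the scraper back on the rubber pad. Then stand the dial gauge flat on the sound panel, on the larger side of the green seam and clear of the seam, let go of it, and there turn its bezel until the pointer reads zero; after that move the gauge by its lug and leave it centred over the middle of the seam, squarely across it, still at zero. Leave the other things on the table alone.

Things in the scene. Friction and masses are not known exactly. Their poses are not given: they have to be found in the camera images.
- panel: White repair panel, fixed, 240 mm along its x, 340 along its y, upper face 60 mm above the table. Origin: centre of the underside, on the table. Battens 12 mm high stand on the face at x beyond -100 and 100 mm and y beyond 158 mm; the free surface is x -100 to 100, y -170 to 158 mm. The end at y = -170 is open, the trough below it. A green-grey seam 34 mm wide runs along x at y = -50 mm.
- seam_mid (a point): Middle of the seam on the panel's upper face: panel (0, -50, 60 mm). Axes as the panel's. The seam covers panel y -67 to -33 mm; the larger sound side is y -33 to 158 mm.
- trough (a point): Centre of the inner floor of the grey open trough fixed against the panel's open end: panel (0, -210, 5 mm). Inside 232 mm along the panel's x and 70 mm along its y, its rim 42 mm above the table, so 18 mm below the panel's face; a chip pushed over the edge drops in. Axes as the panel's.
- chip1: Loose flake of cured resin, grey-green, about 20 x 18 x 8 mm thick, 12 g. Origin: centre of its underside (z up as it first lies). 4 to 6 of the six chips are there.
- chip2: Loose flake of cured resin, grey-green, about 24 x 16 x 8 mm thick, 12 g. Origin: centre of its underside (z up as it first lies). 4 to 6 of the six chips are there.
- chip3: Loose flake of cured resin, grey-green, about 20 x 18 x 8 mm thick, 12 g. Origin: centre of its underside (z up as it first lies). 4 to 6 of the six chips are there.
- chip4: Loose flake of cured resin, grey-green, about 24 x 16 x 8 mm thick, 12 g. Origin: centre of its underside (z up as it first lies). 4 to 6 of the six chips are there.
- chip5: Loose flake of cured resin, grey-green, about 20 x 18 x 8 mm thick, 12 g. Origin: centre of its underside (z up as it first lies). 4 to 6 of the six chips are there.
- chip6: Loose flake of cured resin, grey-green, about 24 x 16 x 8 mm thick, 12 g. Origin: centre of its underside (z up as it first lies). 4 to 6 of the six chips are there.
- scraper: Scraper block, about 240 g, standing on its blade. Origin: centre of the underside; z up. Blade: steel slab 90 mm along x, 50 mm along y, 14 mm high. Above it a wooden handle 60 mm along x, 22 mm along y, from 14 to 48 mm high, to be gripped across y; on it a cap 66 x 32 mm from 48 to 55 mm.
- rest_pad: Black rubber pad, fixed on the table, 180 mm along x, 140 mm along y, 6 mm thick: the scraper's place. Origin: centre of the underside.
- gauge_board: Plywood board, fixed on the table, 240 mm along x, 140 mm along y, 12 mm thick, on which the gauge stands at first. Origin: centre of the underside.
- gauge: Bridge dial gauge, about 0.72 kg, loose, standing on a flat bar 160 mm along x, 44 along y, 16 high; centre of mass near x = 22 mm. Origin: centre of the bar's underside; z up. A steel block (x 26 to 80 mm, full width) rises to 36 mm. At x = -45 mm the dial, 68 mm across, faces up, its white face 40 mm above the underside.
- lug (a point): Where to grip the gauge's carrying lug, gauge (20, 0, 66 mm). The lug is a dark steel post 24 x 24 mm, square with the gauge, up to 84 mm above the gauge's underside, with a cap 32 x 32 mm from 84 to 92 mm.
- bezel_grip (a point): On the bezel's axis (gauge x = -45, y = 0), 66 mm above the gauge's underside. The bezel: a disc 40 mm across, up to 4 mm above the dial face, with a black upright bar 36 mm long, 12 thick, from 42 to 76 mm above the gauge's underside, to be gripped across its thickness. The point turns with it: x along the bar, the -x end the pointer's (thin needle; white line on that half of the bar's top).
- bar_end_a (a point): Middle of the lower edge of the gauge bar's dial end: gauge (-80, 0, 0 mm).
- bar_end_b (a point): Middle of the lower edge of the gauge bar's other end: gauge (80, 0, 0 mm).
- bezel (a joint): Angle of the bezel in the gauge, rad, growing anticlockwise seen from above; 0 when the needle points at the zero: a double black line on the dial face at gauge (-73, 0, 40 mm), away from the lug. Range -3 to 3, starts at 1.4 to 2.6. Turns with a friction of about 0.025 N m and stays where it is left.
- tin: Steel can, 80 mm across, 110 mm high; bystander. Origin: centre of the underside.
- pot: White cup, 80 mm across, 75 mm high; bystander. Origin: centre of the underside.
- tape: Roll of tape, 90 mm across, 25 mm high; bystander. Origin: centre of the underside.
- brush: Paint brush lying along its x; bystander.
- hardener: Small white bottle, 48 mm across, 110 mm high; bystander. Origin: centre of the underside.
- putty: Spatula lying along its x; bystander.
Not all that is in view belongs to the job. What is shaped like the scraper but turquoise is not meant.

How it is judged:
By the outcome, as a careful person would: the job done as asked, in the order asked, and still so for the second after the job is handed in, with the robot touching nothing.
Of chip1, chip2, chip3, chip4, chip5, chip6 only 4 to 6 are there at a start; the rules pass over those that are not, and their reading is None.
At some moment in a run one of scraper, gauge may be knocked a few centimetres aside while the robot is not near it.
Once in a run the grip may slacken for a moment while it holds something.
It also fails if it takes over 192 s, if anything falls off the work surface, if the arm or the gripper's body presses on something with over 40 N, if the wrist force passes 120 N, or if a joint passes its speed limit or range.

## Working session

There is one attempt and no reset: what is moved stays moved. The work goes in short steps, Python scripts to look and compute and a tool call to move; the robot and the scene stay as the last step left them, time stands still between calls to the robot, and variables do not carry over. Pictures are saved under pics/ and viewed, at most 14 in all, crops included, and the job is handed in when it is done.

Besides the shell and the picture viewer there is one more tool, called after "Call:" as name(argument=value, ...), one argument or row to a line, values as JSON. move_arm: Moves the arm, as the interface text tells. Shifts and turns lie within -1 to 1; 1 stands for 0.03 m of shift or 0.1 rad of turn. Its arguments: {"type":"object","properties":{"plan":{"type":"array"},"newtons":{"type":"number"}},"required":["plan"]}

```bash
mkdir -p pics; ls; cat > h.py <<'E'
import numpy as np, cv2
from bench import status, grab_frame, camera_info, ticket, models, ctrl
def cam(n):
    c=camera_info(n); return np.array(c["camera_matrix"]),c["k1"],np.array(c["R"]),np.array(c["t"])
def ray(n,r,c):
    K,k1,R,t=cam(n)
    D=np.array([k1,0,0,0,0.])
    p=cv2.undistortPoints(np.array([[[c,r]]],float),K,D)[0,0]
    return p
def at_depth(n,r,c,d):
    K,k1,R,t=cam(n); p=ray(n,r,c); return R.T@(np.array([p[0]*d,p[1]*d,d])-t)
def at_z(n,r,c,z):
    K,k1,R,t=cam(n); p=ray(n,r,c); o=-R.T@t; v=R.T@np.array([p[0],p[1],1]); return o+v*(z-o[2])/v[2]
def proj(n,X):
    K,k1,R,t=cam(n); r,_=cv2.Rodrigues(R)
    return cv2.projectPoints(np.array(X,float).reshape(-1,1,3),r,t,K,np.array([k1,0,0,0,0.]))[0].reshape(-1,2)[:,::-1]
def cloud(n,depth,mask=None):
    K,k1,R,t=cam(n); m=(depth>0) if mask is None else (mask&(depth>0))
    rr,cc=np.nonzero(m); p=cv2.undistortPoints(np.stack([cc,rr],1).astype(float).reshape(-1,1,2),K,np.array([k1,0,0,0,0.])).reshape(-1,2)
    d=depth[rr,cc].astype(float); return (np.c_[p*d[:,None],d]-t)@R, rr, cc
def save(n,img): cv2.imwrite(n,img[:,:,::-1])
E
python3 - <<'E'
from h import *
for n in("top","side"):
    im,d=grab_frame(n); save(f"pics/{n}0.png",im); np.savez(f"{n}0.npz",im=im,d=d)
    K,k1,R,t=cam(n); print(n,K.round(1).tolist(),k1,(-R.T@t).round(0),R.round(2).tolist())
    for l in("panel","scraper","rest_pad","gauge","gauge_board","lug","bezel_grip","chip1","trough"):
        try: o=models.spot_in(l,n)
        except Exception as e: print(l,e); continue
        for q in o[:7]:
            r,c=map(int,q["pixel"]); print(l,round(q["score"],2),r,c,at_depth(n,r,c,d[r,c]).round(0))
print(status.read_state())
E
```

```text
pics
top [[404.7, 0.0, 322.3], [0.0, 404.7, 210.7], [0.0, 0.0, 1.0]] -0.021973805204366748 [ 330.  -26. 1384.] [[-0.03, -1.0, -0.0], [-0.99, 0.03, -0.15], [0.15, 0.0, -0.99]]
panel 0.95 205 315 [553.  -1.  59.]
scraper 0.81 220 421 [ 499. -360.   19.]
scraper 0.74 202 313 [564.   5.  57.]
scraper 0.68 276 459 [ 308. -464.   54.]
rest_pad 0.61 205 422 [ 552. -370.    6.]
rest_pad 0.31 203 316 [559.  -5.  61.]
gauge 0.67 225 205 [497. 366.  50.]
gauge 0.32 202 317 [562.  -8.  67.]
gauge_board 0.66 207 212 [564. 355.  10.]
lug 0.9 224 202 [504. 384.  25.]
chip1 0.48 214 316 [521.  -4.  69.]
chip1 0.17 276 243 [326. 248.   3.]
trough 0.71 201 317 [567.  -8.  57.]
side [[428.0, 0.0, 313.8], [0.0, 428.0, 194.4], [0.0, 0.0, 1.0]] 0.0032146925769945705 [ 114. -743.  800.] [[0.87, -0.5, 0.02], [-0.32, -0.58, -0.75], [0.38, 0.64, -0.66]]
panel 0.9 199 324 [557. -53.  60.]
panel 0.74 131 232 [464. 345.  66.]
scraper 0.87 387 319 [ 301. -464.   57.]
scraper 0.7 313 375 [ 472. -394.   62.]
scraper 0.21 132 230 [459. 351.  61.]
rest_pad 0.7 314 380 [ 494. -386.   32.]
gauge 0.8 132 242 [497. 346. 
[... 553 characters left out ...]
': 1.0, 'joint_positions': array([ 6.92714276e+01,  1.83117953e+01,  8.96408851e+01,  5.32472093e-04,
        7.20414228e+01, -1.14556566e+00]), 'qvel': array([ 0.0193421 , -0.01029171, -0.01401811, -0.08571409, -0.01280843,
       -0.00457937]), 'joint_torque': array([-5.45047551e-04, -4.12358952e+01, -2.32229590e+01,  7.27661932e-02,
        3.78561986e-02, -1.55851899e-05]), 'eef_pos': array([192.72262566, 541.75708981, 213.96418067]), 'tool_rot': array([ 1.79994094e+02, -3.88553628e-04,  1.60416829e+02]), 'contact_force': array([-1.27425598, -0.76636161,  0.13428272]), 'wrist_torque': array([-0.03900225,  0.06047274,  0.01729064]), 'finger_force': 0.0, 'gripper_width': 90.94642554715216}
```

View pics/top0.png

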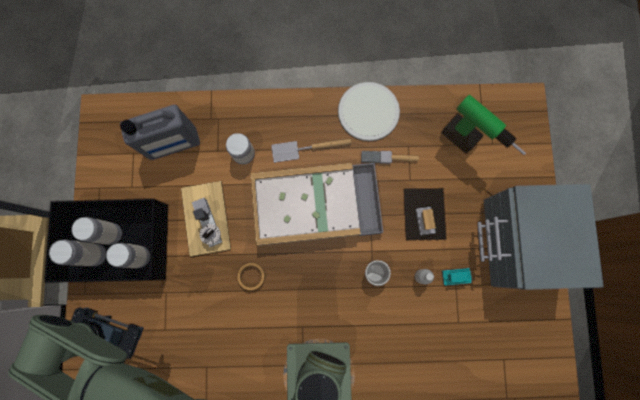

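View pics/side0.png

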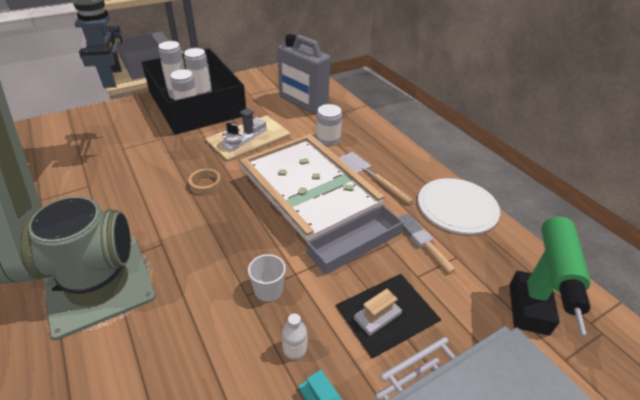

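Top view: panel at about (205,310) with trough to its right, 5 chips at about (row,col) (196,283), (198,304), (180,329), (218,287), (215,317). The scraper is on the pad at (220,425) and the gauge on its board at (225,205); the turquoise look-alike is at (276,458). The side view confirms this. Next I measure the poses.

```bash
cat >> h.py <<'E'
def rect(P):
    r=cv2.minAreaRect(P[:,:2].astype(np.float32)); return np.round(r[0],1),np.round(r[1],1),round(r[2],1)
E
python3 - <<'E'
from h import *
Z={n:np.load(f"{n}0.npz") for n in("top","side")}
for n in Z:
    P,rr,cc=cloud(n,Z[n]["d"]); col=Z[n]["im"][rr,cc].astype(int)
    def sel(x0,x1,y0,y1,z0,z1,f=None):
        m=(P[:,0]>x0)&(P[:,0]<x1)&(P[:,1]>y0)&(P[:,1]<y1)&(P[:,2]>z0)&(P[:,2]<z1)
        return m if f is None else m&f
    m=sel(400,720,-200,200,52,90); print(n,"panel",m.sum(),rect(P[m]),np.median(P[m][:,2]))
    g=(col[:,1]>col[:,0]+12)&(col[:,1]>col[:,2]+3)
    m=sel(420,690,-180,180,50,80,g); 
    img=np.zeros((400,640),np.uint8); img[rr[m],cc[m]]=255
    k,lab,st,ce=cv2.connectedComponentsWithStats(img)
    for i in range(1,k):
        if st[i,4]<4: continue
        q=m&(lab[rr,cc]==i); print("green",st[i,4],P[q].mean(0).round(0),rect(P[q]))
    m=sel(400,580,-470,-300,40,70); print("scr cap",m.sum(),rect(P[m]),P[m][:,2].max())
    m=sel(400,580,-470,-300,10,70); print("scr all",m.sum(),rect(P[m]))
    m=sel(400,650,270,450,-5,18,(col[:,0]>col[:,2]+40)); print("board",rect(P[m]))
    m=sel(380,650,270,450,22,110); print("gauge",m.sum(),rect(P[m]))
    m=sel(380,650,270,450,75,110); print("lugcap",m.sum(),rect(P[m]),P[m].mean(0).round(0), "max",P[m][:,2].max() if m.any() else 0)
    m=sel(400,700,-480,-270,2,10,(col.sum(1)<100)); print("pad",rect(P[m]))
T=Z["top"]["im"]; S=Z["side"]["im"]
a=cv2.resize(T[175:265,175:385],None,fx=3.8,fy=3.8,interpolation=cv2.INTER_CUBIC)[:300]
a=cv2.resize(T[180:260,178:235],(400,560),interpolation=cv2.INTER_CUBIC); b=cv2.resize(S[105:160,205:295],(400,245),interpolation=cv2.INTER_CUBIC)
c=cv2.resize(S[285:335,340:430],(400,222),interpolation=cv2.INTER_CUBIC)
save("pics/crop1.png",np.hstack([a,np.vstack([b,c,np.zeros((93,400,3),np.uint8)])]))
E
```

```text
top panel 7365 (array([559.2,  32.2]), array([241.1, 340.2]), 4.5) 61.76352233992961
green 563 [562. -16.  61.] (array([562.4, -12. ]), array([194. ,  41.9]), 4.5)
green 16 [634. -50.  69.] (array([632.7, -49.1]), array([ 9.3, 18. ]), 62.1)
green 15 [585. 107.  68.] (array([585.4, 107.4]), array([ 8.8, 17.3]), 78.9)
green 14 [581.  33.  69.] (array([580.9,  33.8]), array([13.2, 10.6]), 86.8)
green 11 [508.  93.  69.] (array([508.7,  92.8]), array([10.1,  9.9]), 89.7)
scr cap 197 (array([ 497.4, -375.7]), array([65.2, 33.8]), 6.2) 69.58385589118912
scr all 540 (array([ 501.4, -377.7]), array([157. , 132.7]), 0.1)
board (array([525., 360.]), array([179.9, 249.9]), 90.0)
gauge 784 (array([528.1, 364.9]), array([200.6,  91. ]), 3.1)
lugcap 164 (array([500.8, 360.9]), array([92.7, 35.5]), 19.9) [508. 364.  98.] max 109.83673703703448
pad (array([ 523.3, -376.3]), array([131.8, 171.3]), 88.9)
side panel 7964 (array([557.7,  32.2]), array([242.4, 343.5]), 4.7) 61.48157967681287
green 542 [563. -17.  61.] (array([566.6, -17.4]), array([191. ,  33.6]), 4.9)
scr cap 511 (array([ 497.5, -375.5]), array([68.4, 32.8]), 7.2) 65.81069197822067
scr all 1182 (array([ 501. , -370.5]), array([154. , 105.1]), 14.8)
board (array([525.1, 359.8]), array([250.3, 178.6]), 0.3)
gauge 929 (array([505.9, 367.1]), array([165.9,  67.4]), 24.5)
lugcap 201 (array([497.8, 358.6]), array([95.6, 40.1]), 17.0) [504. 360.  92.] max 107.94520103941734
pad (array([ 445.2, -378.9]), array([ 7.9, 38.9]), 6.7)
```

View pics/crop1.png

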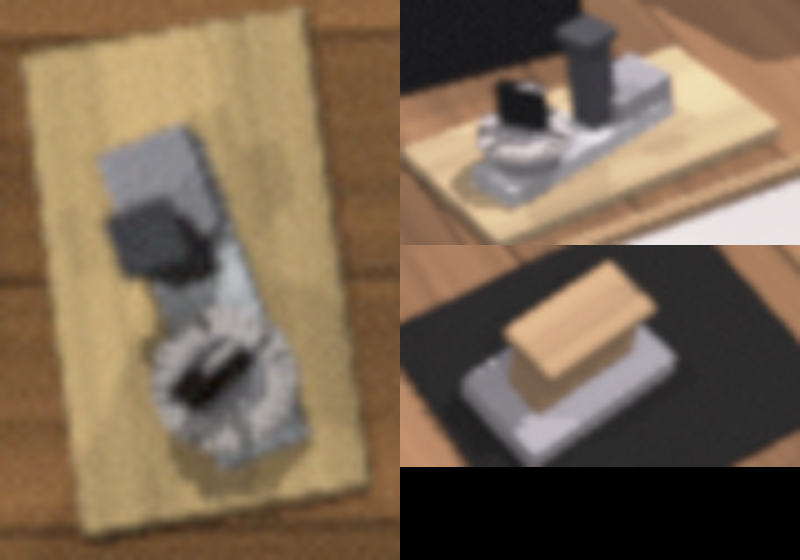

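The crops show the bezel's bar skewed across the dial and the lug upright. Panel: centre (558.5, 32.2), yaw 4.6°, which agrees with the measured seam. Scraper: (497.4, -375.6), yaw about 6.7°. I'm moving to the scraper.

Call:
move_arm(
  plan=[
    {"jaw": 1,"travel": [-0.78,-0.29,0],"rotation": [0,0,0]},
    {"jaw": 1,"travel": [-0.78,-0.29,0],"rotation": [0,0,0]},
    {"jaw": 1,"travel": [-0.78,-0.29,0],"rotation": [0,0,0]},
    {"jaw": 1,"travel": [-0.78,-0.29,0],"rotation": [0,0,0]},
    {"jaw": 1,"travel": [-0.78,-0.29,0],"rotation": [0,0,0]},
  ],
)

```text
t: 1.5
eef_pos: [289.1, 460.9, 214.0]
tool_rot: [180.0, 0.0, 160.4]
contact_force: [0.4, -0.5, 0.7]
gripper_width: 90.8
finger_force: 0.0
```

Call:
move_arm(
  plan=[
    {"jaw": 1,"travel": [-0.78,-0.29,0],"rotation": [0,0,0]},
    {"jaw": 1,"travel": [-0.78,-0.29,0],"rotation": [0,0,0]},
    {"jaw": 1,"travel": [-0.78,-0.29,0],"rotation": [0,0,0]},
    {"jaw": 1,"travel": [-0.78,-0.29,0],"rotation": [0,0,0]},
    {"jaw": 1,"travel": [-0.78,-0.29,0],"rotation": [0,0,0]},
  ],
)

```text
t: 2.0
eef_pos: [384.8, 380.6, 214.1]
tool_rot: [180.0, 0.0, 160.4]
contact_force: [0.5, -0.8, -0.4]
gripper_width: 91.2
finger_force: 0.0
```

Call:
move_arm(
  plan=[
    {"jaw": 1,"travel": [-0.78,-0.29,0],"rotation": [0,0,0]},
    {"jaw": 1,"travel": [-0.78,-0.29,0],"rotation": [0,0,0]},
    {"jaw": 1,"travel": [-0.78,-0.29,0],"rotation": [0,0,0]},
    {"jaw": 1,"travel": [-0.78,-0.29,0],"rotation": [0,0,0]},
    {"jaw": 1,"travel": [-0.78,-0.29,0],"rotation": [0,0,0]},
  ],
)

```text
t: 2.5
eef_pos: [480.4, 300.4, 214.0]
tool_rot: [180.0, 0.0, 160.4]
contact_force: [1.2, -0.4, -0.5]
gripper_width: 90.7
finger_force: 0.0
```

Call:
move_arm(
  plan=[
    {"jaw": 1,"travel": [-0.38,-1,0],"rotation": [0,0,0]},
    {"jaw": 1,"travel": [-0.38,-1,0],"rotation": [0,0,0]},
    {"jaw": 1,"travel": [-0.38,-1,0],"rotation": [0,0,0]},
    {"jaw": 1,"travel": [-0.38,-1,0],"rotation": [0,0,0]},
    {"jaw": 1,"travel": [-0.38,-1,0],"rotation": [0,0,0]},
  ],
)

```text
t: 3.0
eef_pos: [483.0, 139.5, 214.1]
tool_rot: [180.0, 0.0, 160.4]
contact_force: [0.8, -0.1, 0.2]
gripper_width: 90.9
finger_force: 0.0
```

Call:
move_arm(
  plan=[
    {"jaw": 1,"travel": [-0.38,-1,0],"rotation": [0,0,0]},
    {"jaw": 1,"travel": [-0.38,-1,0],"rotation": [0,0,0]},
    {"jaw": 1,"travel": [-0.38,-1,0],"rotation": [0,0,0]},
    {"jaw": 1,"travel": [-0.38,-1,0],"rotation": [0,0,0]},
    {"jaw": 1,"travel": [-0.38,-1,0],"rotation": [0,0,0]},
  ],
)

```text
t: 3.5
eef_pos: [486.5, -21.0, 214.1]
tool_rot: [180.0, 0.0, 160.4]
contact_force: [0.8, -0.4, -0.5]
gripper_width: 91.1
finger_force: 0.0
```

Call:
move_arm(
  plan=[
    {"jaw": 1,"travel": [-0.38,-1,0],"rotation": [0,0,0]},
    {"jaw": 1,"travel": [-0.38,-1,0],"rotation": [0,0,0]},
    {"jaw": 1,"travel": [-0.38,-1,0],"rotation": [0,0,0]},
    {"jaw": 1,"travel": [-0.38,-1,0],"rotation": [0,0,0]},
    {"jaw": 1,"travel": [-0.38,-1,0],"rotation": [0,0,0]},
  ],
)

```text
t: 4.0
eef_pos: [489.9, -181.5, 214.1]
tool_rot: [180.0, 0.0, 160.4]
contact_force: [-0.1, -0.6, -0.5]
gripper_width: 91.3
finger_force: 0.0
```

Call:
move_arm(
  plan=[
    {"jaw": 1,"travel": [-0.38,-1,0],"rotation": [0,0,0]},
    {"jaw": 1,"travel": [-0.38,-1,0],"rotation": [0,0,0]},
    {"jaw": 1,"travel": [-0.38,-1,0],"rotation": [0,0,0]},
    {"jaw": 1,"travel": [-0.38,-1,0],"rotation": [0,0,0]},
    {"jaw": 1,"travel": [-0.38,-1,0],"rotation": [0,0,0]},
  ],
)

```text
t: 4.5
eef_pos: [493.3, -341.9, 214.0]
tool_rot: [180.0, 0.0, 160.4]
contact_force: [0.6, -0.5, -0.7]
gripper_width: 91.3
finger_force: 0.0
```

Call:
move_arm(
  plan=[
    {"jaw": 1,"travel": [0,0,0],"rotation": [0,0,1]},
    {"jaw": 1,"travel": [0,0,0],"rotation": [0,0,1]},
    {"jaw": 1,"travel": [0,0,0],"rotation": [0,0,1]},
    {"jaw": 1,"travel": [0,0,0],"rotation": [0,0,1]},
    {"jaw": 1,"travel": [0,0,0],"rotation": [0,0,1]},
  ],
)

```text
t: 5.0
eef_pos: [493.4, -340.6, 213.9]
tool_rot: [180.0, -0.0, 131.5]
contact_force: [0.6, -0.6, -0.1]
gripper_width: 91.3
finger_force: 0.0
```

Call:
move_arm(
  plan=[
    {"jaw": 1,"travel": [0,0,0],"rotation": [0,0,1]},
    {"jaw": 1,"travel": [0,0,0],"rotation": [0,0,1]},
    {"jaw": 1,"travel": [0,0,0],"rotation": [0,0,1]},
    {"jaw": 1,"travel": [0,0,0],"rotation": [0,0,1]},
    {"jaw": 1,"travel": [0,0,0],"rotation": [0,0,1]},
  ],
)

```text
t: 5.5
eef_pos: [493.4, -340.6, 213.9]
tool_rot: [180.0, -0.0, 102.9]
contact_force: [0.3, 0.3, 0.6]
gripper_width: 91.4
finger_force: 0.0
```

Call:
move_arm(
  plan=[
    {"jaw": 1,"travel": [0,0,0],"rotation": [0,0,1]},
    {"jaw": 1,"travel": [0,0,0],"rotation": [0,0,1]},
    {"jaw": 1,"travel": [0,0,0],"rotation": [0,0,1]},
    {"jaw": 1,"travel": [0,0,0],"rotation": [0,0,1]},
    {"jaw": 1,"travel": [0,0,0],"rotation": [0,0,1]},
  ],
)

```text
t: 6.0
eef_pos: [493.4, -340.6, 213.9]
tool_rot: [-180.0, -0.0, 74.2]
contact_force: [-0.2, 0.1, 0.1]
gripper_width: 91.0
finger_force: 0.0
```

Call:
move_arm(
  plan=[
    {"jaw": 1,"travel": [0,0,0],"rotation": [0,0,1]},
    {"jaw": 1,"travel": [0,0,0],"rotation": [0,0,1]},
    {"jaw": 1,"travel": [0,0,0],"rotation": [0,0,1]},
    {"jaw": 1,"travel": [0,0,0],"rotation": [0,0,1]},
    {"jaw": 1,"travel": [0,0,0],"rotation": [0,0,1]},
  ],
)

```text
t: 6.5
eef_pos: [493.4, -340.6, 213.9]
tool_rot: [-180.0, -0.0, 45.6]
contact_force: [0.5, 0.2, -0.4]
gripper_width: 91.3
finger_force: 0.0
```

Call:
move_arm(
  plan=[
    {"jaw": 1,"travel": [0,0,0],"rotation": [0,0,1]},
    {"jaw": 1,"travel": [0,0,0],"rotation": [0,0,1]},
    {"jaw": 1,"travel": [0,0,0],"rotation": [0,0,1]},
    {"jaw": 1,"travel": [0,0,0],"rotation": [0,0,1]},
    {"jaw": 1,"travel": [0,0,0],"rotation": [0,0,1]},
  ],
)

```text
t: 7.0
eef_pos: [493.4, -340.5, 213.8]
tool_rot: [-180.0, 0.0, 16.9]
contact_force: [1.5, 0.3, -0.2]
gripper_width: 91.6
finger_force: 0.0
```

Call:
move_arm(
  plan=[
    {"jaw": 1,"travel": [0,0,0],"rotation": [0,0,1]},
    {"jaw": 1,"travel": [0,0,0],"rotation": [0,0,0.83]},
  ],
)

```text
t: 7.2
eef_pos: [493.4, -340.5, 213.9]
tool_rot: [-180.0, 0.0, 6.5]
contact_force: [0.6, -0.5, 0.0]
gripper_width: 91.4
finger_force: 0.0
```

```bash
cat > scr.py <<'E'
from h import *
import sys
for n in ("side","top"):
    im,d=grab_frame(n); np.savez(f"{n}1.npz",im=im,d=d)
    P,rr,cc=cloud(n,d); col=im[rr,cc].astype(int)
    m=(abs(P[:,0]-500)<110)&(abs(P[:,1]+375)<110)&(P[:,2]>40)&(P[:,2]<75)&(col[:,0]>col[:,2]+20)
    if m.sum()>20: print(n,m.sum(),rect(P[m]),np.median(P[m][:,2]))
E
python3 scr.py
```

```text
side 510 (array([ 497.6, -375.3]), array([68. , 33.3]), 6.4) 61.17108286137581
```

Call:
move_arm(
  plan=[
    {"jaw": 1,"travel": [0,0.585,0.6],"rotation": [0,0,0]},
    {"jaw": 1,"travel": [0,0.585,0.6],"rotation": [0,0,0]},
    {"jaw": 1,"travel": [0,0,1],"rotation": [0,0,0]},
    {"jaw": 1,"travel": [0,0,1],"rotation": [0,0,0]},
    {"jaw": 1,"travel": [0,0,1],"rotation": [0,0,0]},
  ],
)

```text
t: 7.8
eef_pos: [497.0, -376.3, 85.5]
tool_rot: [-180.0, 0.0, 6.8]
contact_force: [-0.5, 0.1, -0.2]
gripper_width: 91.1
finger_force: 0.0
```

Call:
move_arm(
  plan=[
    {"jaw": 1,"travel": [0,0,0.7],"rotation": [0,0,0]},
    {"jaw": 1,"travel": [0,0,0.7],"rotation": [0,0,0]},
    {"jaw": 1,"travel": [0,0,0.5],"rotation": [0,0,0]},
    {"jaw": 1,"travel": [0,0,0.2],"rotation": [0,0,0]},
    {"jaw": -1,"travel": [0,0,0],"rotation": [0,0,0]},
  ],
  newtons=35,
)

```text
t: 8.3
eef_pos: [496.7, -375.5, 23.3]
tool_rot: [-179.9, 0.1, 6.7]
contact_force: [0.5, 0.1, -0.4]
gripper_width: 85.9
finger_force: 0.0
```

Call:
move_arm(
  plan=[
    {"jaw": -1,"travel": [0,0,0],"rotation": [0,0,0]},
    {"jaw": -1,"travel": [0,0,0],"rotation": [0,0,0]},
    {"jaw": -1,"travel": [0,0,0],"rotation": [0,0,0]},
    {"jaw": -1,"travel": [0,0,0],"rotation": [0,0,0]},
    {"jaw": -1,"travel": [0,0,0],"rotation": [0,0,0]},
  ],
)

```text
t: 8.8
eef_pos: [497.7, -375.5, 25.3]
tool_rot: [180.0, -0.0, 6.7]
contact_force: [0.6, -1.1, -0.2]
gripper_width: 46.3
finger_force: 0.0
```

Call:
move_arm(
  plan=[
    {"jaw": -1,"travel": [0,0,0],"rotation": [0,0,0]},
    {"jaw": -1,"travel": [0,0,0],"rotation": [0,0,0]},
    {"jaw": -1,"travel": [0,0,0],"rotation": [0,0,0]},
    {"jaw": -1,"travel": [0,0,0],"rotation": [0,0,0]},
    {"jaw": -1,"travel": [0,0,0],"rotation": [0,0,0]},
  ],
)

```text
t: 9.3
eef_pos: [497.6, -375.6, 25.0]
tool_rot: [180.0, -0.0, 6.7]
contact_force: [0.0, -1.9, 0.0]
gripper_width: 31.7
finger_force: 35.0
```

Call:
move_arm(
  plan=[
    {"jaw": -1,"travel": [0,0,-0.2],"rotation": [0,0,0]},
    {"jaw": -1,"travel": [0,0,-0.5],"rotation": [0,0,0]},
    {"jaw": -1,"travel": [0,0,-0.7],"rotation": [0,0,0]},
    {"jaw": -1,"travel": [0,0,-0.7],"rotation": [0,0,0]},
    {"jaw": -1,"travel": [0,0,-0.7],"rotation": [0,0,0]},
  ],
)

```text
t: 9.8
eef_pos: [496.9, -374.8, 109.2]
tool_rot: [-179.9, 0.1, 6.7]
contact_force: [0.6, -0.7, -3.0]
gripper_width: 31.4
finger_force: 35.0
```

Call:
move_arm(
  plan=[
    {"jaw": -1,"travel": [0,0,-0.7],"rotation": [0,0,0]},
    {"jaw": -1,"travel": [0,0,-0.7],"rotation": [0,0,0]},
    {"jaw": -1,"travel": [0,0,-0.3],"rotation": [0,0,0.36]},
    {"jaw": -1,"travel": [0,0,0],"rotation": [0,0,0]},
    {"jaw": -1,"travel": [0,0,0],"rotation": [0,0,0]},
  ],
)

```text
t: 10.3
eef_pos: [496.9, -374.9, 159.2]
tool_rot: [-179.9, 0.1, 4.7]
contact_force: [-0.3, 0.5, -3.1]
gripper_width: 31.5
finger_force: 35.0
```

Width 31.5 mm means the pads hold the cap, not the handle. I'll set it down and regrip lower, so the cap retains it if the grip slackens.

Call:
move_arm(
  plan=[
    {"jaw": -1,"travel": [0,0,0.9],"rotation": [0,0,0]},
    {"jaw": -1,"travel": [0,0,0.9],"rotation": [0,0,0]},
    {"jaw": -1,"travel": [0,0,0.9],"rotation": [0,0,0]},
    {"jaw": -1,"travel": [0,0,0.7],"rotation": [0,0,0]},
    {"jaw": -1,"travel": [0,0,0.5],"rotation": [0,0,0]},
  ],
)

```text
t: 10.8
eef_pos: [495.8, -374.1, 39.7]
tool_rot: [-179.8, 0.2, 4.7]
contact_force: [-0.7, -0.0, -3.1]
gripper_width: 31.9
finger_force: 35.0
```

Call:
move_arm(
  plan=[
    {"jaw": -1,"travel": [0,0,0.3],"rotation": [0,0,0]},
    {"jaw": -1,"travel": [0,0,0.27],"rotation": [0,0,0]},
    {"jaw": -1,"travel": [0,0,0],"rotation": [0,0,0]},
    {"jaw": 0,"travel": [0,0,0],"rotation": [0,0,0]},
    {"jaw": 0,"travel": [0,0,0],"rotation": [0,0,0]},
  ],
)

```text
t: 11.3
eef_pos: [498.1, -375.9, 26.7]
tool_rot: [179.9, -0.1, 4.6]
contact_force: [0.0, -0.4, -0.6]
gripper_width: 44.2
finger_force: 0.0
```

Call:
move_arm(
  plan=[
    {"jaw": 0,"travel": [0,0,0],"rotation": [0,0,0]},
    {"jaw": 0,"travel": [0,0,0.1],"rotation": [0,0,0]},
    {"jaw": -1,"travel": [0,0,0],"rotation": [0,0,0]},
    {"jaw": -1,"travel": [0,0,0],"rotation": [0,0,0]},
    {"jaw": -1,"travel": [0,0,0],"rotation": [0,0,0]},
  ],
)

```text
t: 11.8
eef_pos: [497.5, -375.5, 22.7]
tool_rot: [180.0, -0.0, 4.6]
contact_force: [-0.1, -0.0, -0.6]
gripper_width: 31.4
finger_force: 35.0
```

Call:
move_arm(
  plan=[
    {"jaw": -1,"travel": [0,0,0],"rotation": [0,0,0]},
    {"jaw": -1,"travel": [0,0,0],"rotation": [0,0,0]},
    {"jaw": -1,"travel": [0,0,0],"rotation": [0,0,0]},
  ],
)

```text
t: 12.1
eef_pos: [497.5, -375.4, 22.7]
tool_rot: [-180.0, -0.0, 4.6]
contact_force: [1.3, 0.3, -1.3]
gripper_width: 31.8
finger_force: 35.0
```

The cap grip holds firmly, so I'll go on with it at higher force.

Call:
move_arm(
  plan=[
    {"jaw": -1,"travel": [0,0,-0.4],"rotation": [0,0,0]},
    {"jaw": -1,"travel": [0,0,-1],"rotation": [0,0,0]},
    {"jaw": -1,"travel": [0,0,-1],"rotation": [0,0,0]},
    {"jaw": -1,"travel": [0,0,-1],"rotation": [0,0,0]},
    {"jaw": -1,"travel": [0.1,-0.4,0],"rotation": [0,0,0]},
  ],
  newtons=50,
)

```text
t: 12.6
eef_pos: [501.8, -365.8, 130.0]
tool_rot: [179.6, -0.4, 4.5]
contact_force: [0.9, 0.7, -3.1]
gripper_width: 31.4
finger_force: 50.0
```

Call:
move_arm(
  plan=[
    {"jaw": -1,"travel": [0.25,-0.95,0],"rotation": [0,0,0]},
    {"jaw": -1,"travel": [0.25,-0.95,0],"rotation": [0,0,0]},
    {"jaw": -1,"travel": [0.25,-0.95,0],"rotation": [0,0,0]},
    {"jaw": -1,"travel": [0.25,-0.95,0],"rotation": [0,0,0]},
    {"jaw": -1,"travel": [0.25,-0.95,0],"rotation": [0,0,0]},
  ],
)

```text
t: 13.1
eef_pos: [524.3, -215.7, 123.6]
tool_rot: [-179.9, 0.1, 4.6]
contact_force: [0.2, -0.4, -3.7]
gripper_width: 31.7
finger_force: 50.0
```

Call:
move_arm(
  plan=[
    {"jaw": -1,"travel": [0.25,-0.95,0],"rotation": [0,0,0]},
    {"jaw": -1,"travel": [0.25,-0.95,0],"rotation": [0,0,0]},
    {"jaw": -1,"travel": [0.25,-0.95,0],"rotation": [0,0,0]},
    {"jaw": -1,"travel": [0.25,-0.95,0],"rotation": [0,0,0]},
    {"jaw": -1,"travel": [0.25,-0.95,0],"rotation": [0,0,0]},
  ],
)

```text
t: 13.6
eef_pos: [549.9, -71.0, 123.6]
tool_rot: [-179.9, 0.2, 4.6]
contact_force: [-0.1, -0.1, -2.6]
gripper_width: 31.6
finger_force: 50.0
```

Call:
move_arm(
  plan=[
    {"jaw": -1,"travel": [0.25,-0.95,0],"rotation": [0,0,0]},
    {"jaw": -1,"travel": [0.25,-0.95,0],"rotation": [0,0,0]},
    {"jaw": -1,"travel": [0.25,-0.95,0],"rotation": [0,0,0]},
    {"jaw": -1,"travel": [0.25,-0.95,0],"rotation": [0,0,0]},
    {"jaw": -1,"travel": [0.25,-0.95,0],"rotation": [0,0,0]},
  ],
)

```text
t: 14.1
eef_pos: [575.6, 73.8, 123.6]
tool_rot: [-180.0, 0.2, 4.6]
contact_force: [0.4, 0.3, -2.9]
gripper_width: 31.3
finger_force: 50.0
```

Call:
move_arm(
  plan=[
    {"jaw": -1,"travel": [0.25,-0.95,0],"rotation": [0,0,0]},
    {"jaw": -1,"travel": [0.25,-0.95,0],"rotation": [0,0,0]},
    {"jaw": -1,"travel": [0.24,-0.83,0],"rotation": [0,0,0]},
    {"jaw": -1,"travel": [0,0,0],"rotation": [0,0,0]},
  ],
)

```text
t: 14.5
eef_pos: [591.8, 159.0, 123.5]
tool_rot: [-179.9, 0.1, 4.8]
contact_force: [-0.5, 0.2, -2.2]
gripper_width: 31.5
finger_force: 50.0
```

```bash
python3 - <<'E'
from h import *
im,d=grab_frame("side"); save("pics/s2.png",im)
print(status.read_state()["eef_pos"],status.read_state()["contact_force"])
P,rr,cc=cloud("side",d);col=im[rr,cc].astype(int)
m=(abs(P[:,0]-594)<70)&(abs(P[:,1]-155)<60)&(P[:,2]>80)&(P[:,2]<125)
print(np.percentile(P[m][:,2],[1,5,50,95]),m.sum())
E
```

```text
[591.2929282  157.16288964 123.4296922 ] [-0.3283801  -0.14605133 -3.43657928]
[108.16269946 110.06662306 120.16151024 124.02750532] 272
```

View pics/s2.png

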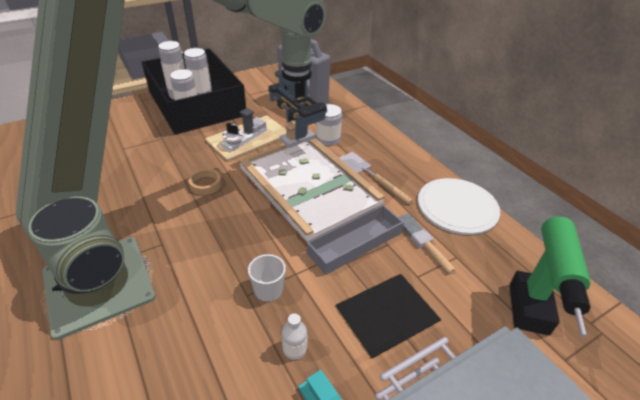

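The view shows the scraper held level over the far end of the panel near (135,303); all five chips are still in front of it. Descending.

Call:
move_arm(
  plan=[
    {"jaw": -1,"travel": [0,0,0.7],"rotation": [0,0,0]},
    {"jaw": -1,"travel": [0,0,0.6],"rotation": [0,0,0]},
    {"jaw": -1,"travel": [0,0,0.2],"rotation": [0,0,0]},
    {"jaw": -1,"travel": [0,0,0.03],"rotation": [0,0,0]},
    {"jaw": -1,"travel": [0,0,0],"rotation": [0,0,0]},
  ],
)

```text
t: 15.05
eef_pos: [592.9, 155.1, 79.3]
tool_rot: [-180.0, -0.0, 4.6]
contact_force: [0.5, 0.5, -3.1]
gripper_width: 31.5
finger_force: 50.0
```

Call:
move_arm(
  plan=[
    {"jaw": -1,"travel": [0,0,0.03],"rotation": [0,0,0]},
    {"jaw": -1,"travel": [0,0,0],"rotation": [0,0,0]},
  ],
)

```text
t: 15.25
eef_pos: [593.1, 155.4, 78.7]
tool_rot: [-180.0, -0.1, 4.6]
contact_force: [0.1, -0.7, -2.9]
gripper_width: 31.8
finger_force: 50.0
```

Call:
move_arm(
  plan=[
    {"jaw": -1,"travel": [0,0,0.04],"rotation": [0,0,0]},
    {"jaw": -1,"travel": [0,0,0],"rotation": [0,0,0]},
    {"jaw": -1,"travel": [0,0,0],"rotation": [0,0,0]},
  ],
)

```text
t: 15.55
eef_pos: [592.7, 155.4, 76.9]
tool_rot: [-180.0, -0.0, 4.6]
contact_force: [0.2, -0.5, -3.3]
gripper_width: 31.1
finger_force: 50.0
```

Call:
move_arm(
  plan=[
    {"jaw": -1,"travel": [0,0,0.02],"rotation": [0,0,0]},
    {"jaw": -1,"travel": [0,0,0],"rotation": [0,0,0]},
  ],
)

```text
t: 15.75
eef_pos: [592.8, 155.4, 76.7]
tool_rot: [-180.0, -0.0, 4.6]
contact_force: [-0.4, -0.6, 0.6]
gripper_width: 31.2
finger_force: 50.0
```

Call:
move_arm(
  plan=[
    {"jaw": -1,"travel": [0,0.2,0],"rotation": [0,0,0]},
    {"jaw": -1,"travel": [0,0.4,0],"rotation": [0,0,0]},
    {"jaw": -1,"travel": [0,0.4,0],"rotation": [0,0,0]},
    {"jaw": -1,"travel": [0,0.4,0],"rotation": [0,0,0]},
    {"jaw": -1,"travel": [0,0.4,0],"rotation": [0,0,0]},
  ],
)

```text
t: 16.25
eef_pos: [597.4, 100.6, 76.6]
tool_rot: [-180.0, -0.0, 4.6]
contact_force: [-0.2, 2.3, 2.3]
gripper_width: 31.6
finger_force: 50.0
```

Call:
move_arm(
  plan=[
    {"jaw": -1,"travel": [0,0.4,0],"rotation": [0,0,0]},
    {"jaw": -1,"travel": [0,0.4,0],"rotation": [0,0,0]},
    {"jaw": -1,"travel": [0,0.4,0],"rotation": [0,0,0]},
    {"jaw": -1,"travel": [0,0.4,0],"rotation": [0,0,0]},
    {"jaw": -1,"travel": [0,0.4,0],"rotation": [0,0,0]},
  ],
)

```text
t: 16.75
eef_pos: [602.1, 41.1, 76.6]
tool_rot: [-180.0, -0.0, 4.6]
contact_force: [1.0, 4.8, 4.8]
gripper_width: 31.5
finger_force: 50.0
```

Call:
move_arm(
  plan=[
    {"jaw": -1,"travel": [0,0.4,0],"rotation": [0,0,0]},
    {"jaw": -1,"travel": [0,0.4,0],"rotation": [0,0,0]},
    {"jaw": -1,"travel": [0,0.4,0],"rotation": [0,0,0]},
    {"jaw": -1,"travel": [0,0.4,0],"rotation": [0,0,0]},
    {"jaw": -1,"travel": [0,0.4,0],"rotation": [0,0,0]},
  ],
)

```text
t: 17.25
eef_pos: [606.7, -18.5, 76.6]
tool_rot: [-179.9, -0.0, 4.6]
contact_force: [0.5, 5.5, 5.3]
gripper_width: 31.5
finger_force: 50.0
```

Call:
move_arm(
  plan=[
    {"jaw": -1,"travel": [0,0.4,0],"rotation": [0,0,0]},
    {"jaw": -1,"travel": [0,0.4,0],"rotation": [0,0,0]},
    {"jaw": -1,"travel": [0,0.4,0],"rotation": [0,0,0]},
    {"jaw": -1,"travel": [0,0.4,0],"rotation": [0,0,0]},
    {"jaw": -1,"travel": [0,0.4,0],"rotation": [0,0,0]},
  ],
)

```text
t: 17.75
eef_pos: [611.3, -78.2, 76.6]
tool_rot: [-179.9, 0.0, 4.6]
contact_force: [0.5, 5.9, 6.1]
gripper_width: 31.5
finger_force: 50.0
```

Call:
move_arm(
  plan=[
    {"jaw": -1,"travel": [0,0.3,0],"rotation": [0,0,0]},
    {"jaw": -1,"travel": [0,0.3,0],"rotation": [0,0,0]},
    {"jaw": -1,"travel": [0,0.3,0],"rotation": [0,0,0]},
    {"jaw": -1,"travel": [0,0.3,0],"rotation": [0,0,0]},
    {"jaw": -1,"travel": [0,0.3,0],"rotation": [0,0,0]},
  ],
)

```text
t: 18.25
eef_pos: [614.7, -122.9, 76.6]
tool_rot: [-179.9, 0.0, 4.6]
contact_force: [-0.8, 6.6, 6.7]
gripper_width: 31.7
finger_force: 50.0
```

```bash
python3 - <<'E'
from h import *
im,d=grab_frame("side"); save("pics/s3.png",cv2.resize(im[120:280,200:440],None,fx=2.5,fy=2.5,interpolation=cv2.INTER_CUBIC))
E
```

```text
(no output)
```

View pics/s3.png

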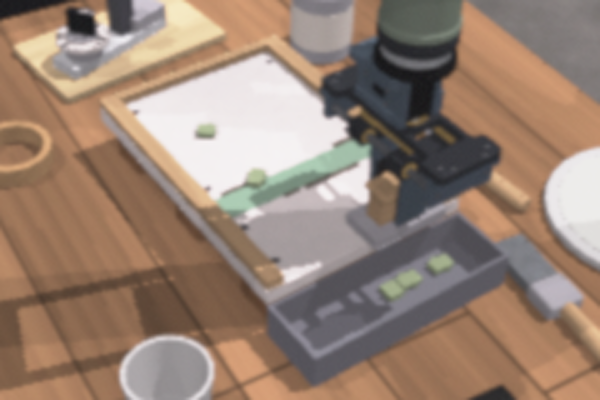

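Three chips now lie in the trough at about (280,410) in the crop; two remain on the left side. Second lane.

Call:
move_arm(
  plan=[
    {"jaw": -1,"travel": [0,0,-0.8],"rotation": [0,0,0]},
    {"jaw": -1,"travel": [-0.29,-0.5,0],"rotation": [0,0,0]},
    {"jaw": -1,"travel": [-0.29,-1,0],"rotation": [0,0,0]},
    {"jaw": -1,"travel": [-0.29,-1,0],"rotation": [0,0,0]},
    {"jaw": -1,"travel": [-0.29,-1,0],"rotation": [0,0,0]},
  ],
)

```text
t: 18.8
eef_pos: [570.1, -21.9, 98.7]
tool_rot: [179.9, 0.2, 4.6]
contact_force: [0.4, 0.6, -2.7]
gripper_width: 31.6
finger_force: 50.0
```

Call:
move_arm(
  plan=[
    {"jaw": -1,"travel": [-0.29,-1,0],"rotation": [0,0,0]},
    {"jaw": -1,"travel": [-0.29,-1,0],"rotation": [0,0,0]},
    {"jaw": -1,"travel": [-0.29,-1,0],"rotation": [0,0,0]},
    {"jaw": -1,"travel": [-0.29,-1,0],"rotation": [0,0,0]},
    {"jaw": -1,"travel": [-0.29,-1,0],"rotation": [0,0,0]},
  ],
)

```text
t: 19.3
eef_pos: [515.2, 124.2, 98.9]
tool_rot: [179.8, 0.2, 4.7]
contact_force: [0.2, 0.7, -2.8]
gripper_width: 31.6
finger_force: 50.0
```

Call:
move_arm(
  plan=[
    {"jaw": -1,"travel": [-0.29,-0.8,0],"rotation": [0,0,0]},
    {"jaw": -1,"travel": [0,0,0],"rotation": [0,0,0]},
    {"jaw": -1,"travel": [0,0,0.5],"rotation": [0,0,0]},
    {"jaw": -1,"travel": [0,0,0.2],"rotation": [0,0,0]},
    {"jaw": -1,"travel": [0,0,0],"rotation": [0,0,0]},
  ],
)

```text
t: 19.8
eef_pos: [505.1, 146.8, 77.8]
tool_rot: [179.9, 0.2, 4.6]
contact_force: [0.1, 0.0, -3.1]
gripper_width: 31.0
finger_force: 50.0
```

Call:
move_arm(
  plan=[
    {"jaw": -1,"travel": [0,0,0.1],"rotation": [0,0,0]},
    {"jaw": -1,"travel": [0,0,0],"rotation": [0,0,0]},
  ],
)

```text
t: 20.0
eef_pos: [506.5, 147.7, 76.7]
tool_rot: [180.0, -0.0, 4.6]
contact_force: [-0.2, -1.2, -0.6]
gripper_width: 31.6
finger_force: 50.0
```

Call:
move_arm(
  plan=[
    {"jaw": -1,"travel": [0,0.2,0],"rotation": [0,0,0]},
    {"jaw": -1,"travel": [0,0.4,0],"rotation": [0,0,0]},
    {"jaw": -1,"travel": [0,0.4,0],"rotation": [0,0,0]},
    {"jaw": -1,"travel": [0,0.4,0],"rotation": [0,0,0]},
    {"jaw": -1,"travel": [0,0.4,0],"rotation": [0,0,0]},
  ],
)

```text
t: 20.5
eef_pos: [510.7, 93.6, 76.6]
tool_rot: [-180.0, -0.1, 4.6]
contact_force: [-0.8, 3.3, 1.7]
gripper_width: 31.6
finger_force: 50.0
```

Call:
move_arm(
  plan=[
    {"jaw": -1,"travel": [0,0.4,0],"rotation": [0,0,0]},
    {"jaw": -1,"travel": [0,0.4,0],"rotation": [0,0,0]},
    {"jaw": -1,"travel": [0,0.4,0],"rotation": [0,0,0]},
    {"jaw": -1,"travel": [0,0.4,0],"rotation": [0,0,0]},
    {"jaw": -1,"travel": [0,0.4,0],"rotation": [0,0,0]},
  ],
)

```text
t: 21.0
eef_pos: [515.4, 34.1, 76.6]
tool_rot: [-180.0, -0.0, 4.6]
contact_force: [0.8, 5.6, 4.7]
gripper_width: 31.5
finger_force: 50.0
```

Call:
move_arm(
  plan=[
    {"jaw": -1,"travel": [0,0.4,0],"rotation": [0,0,0]},
    {"jaw": -1,"travel": [0,0.4,0],"rotation": [0,0,0]},
    {"jaw": -1,"travel": [0,0.4,0],"rotation": [0,0,0]},
    {"jaw": -1,"travel": [0,0.4,0],"rotation": [0,0,0]},
    {"jaw": -1,"travel": [0,0.4,0],"rotation": [0,0,0]},
  ],
)

```text
t: 21.5
eef_pos: [520.0, -25.5, 76.6]
tool_rot: [-179.9, -0.0, 4.6]
contact_force: [-0.0, 5.3, 4.8]
gripper_width: 31.3
finger_force: 50.0
```

Call:
move_arm(
  plan=[
    {"jaw": -1,"travel": [0,0.4,0],"rotation": [0,0,0]},
    {"jaw": -1,"travel": [0,0.4,0],"rotation": [0,0,0]},
    {"jaw": -1,"travel": [0,0.4,0],"rotation": [0,0,0]},
    {"jaw": -1,"travel": [0,0.4,0],"rotation": [0,0,0]},
    {"jaw": -1,"travel": [0,0.4,0],"rotation": [0,0,0]},
  ],
)

```text
t: 22.0
eef_pos: [524.5, -85.2, 76.6]
tool_rot: [-179.9, 0.0, 4.6]
contact_force: [-0.8, 6.4, 6.2]
gripper_width: 31.3
finger_force: 50.0
```

Call:
move_arm(
  plan=[
    {"jaw": -1,"travel": [0,0.3,0],"rotation": [0,0,0]},
    {"jaw": -1,"travel": [0,0.3,0],"rotation": [0,0,0]},
    {"jaw": -1,"travel": [0,0.3,0],"rotation": [0,0,0]},
    {"jaw": -1,"travel": [0,0.3,0],"rotation": [0,0,0]},
    {"jaw": -1,"travel": [0,0.3,0],"rotation": [0,0,0]},
  ],
)

```text
t: 22.5
eef_pos: [527.9, -129.8, 76.6]
tool_rot: [-179.9, 0.0, 4.6]
contact_force: [-0.5, 6.5, 7.6]
gripper_width: 31.3
finger_force: 50.0
```

Call:
move_arm(
  plan=[
    {"jaw": -1,"travel": [0,0.1,0],"rotation": [0,0,0]},
    {"jaw": -1,"travel": [0,0,-0.5],"rotation": [0,0,0]},
    {"jaw": -1,"travel": [0,0,-1],"rotation": [0,0,0]},
  ],
)

```text
t: 22.8
eef_pos: [525.3, -133.7, 118.4]
tool_rot: [-180.0, 0.5, 4.7]
contact_force: [1.2, -0.4, -3.3]
gripper_width: 31.8
finger_force: 50.0
```

```bash
python3 - <<'E'
from h import *
im,d=grab_frame("side"); a=cv2.resize(im[120:280,200:440],None,fx=2,fy=2,interpolation=cv2.INTER_CUBIC)
im,d=grab_frame("top"); b=cv2.resize(im[150:260,240:400],(480,330),interpolation=cv2.INTER_CUBIC)
a=cv2.resize(a,(480,320)); save("pics/s4.png",np.vstack([a[:270],b]))
E
```

```text
(no output)
```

View pics/s4.png

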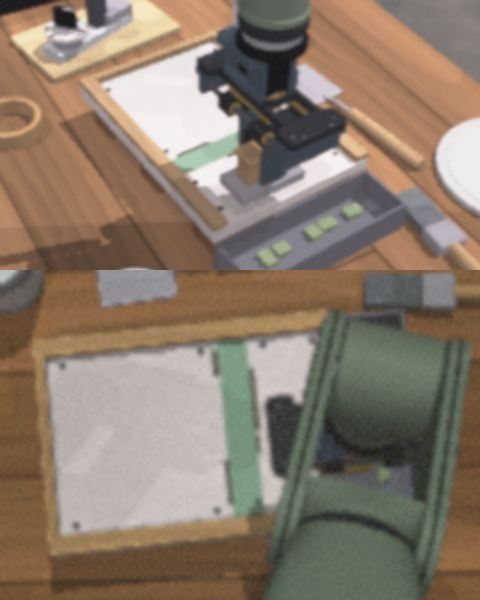

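All five chips are in the trough and the panel is clear. Returning the scraper to the pad.

Call:
move_arm(
  plan=[
    {"jaw": -1,"travel": [-0.1,0.5,0],"rotation": [0,0,0]},
    {"jaw": -1,"travel": [-0.18,0.93,0],"rotation": [0,0,0]},
    {"jaw": -1,"travel": [-0.18,0.93,0],"rotation": [0,0,0]},
    {"jaw": -1,"travel": [-0.18,0.93,0],"rotation": [0,0,0]},
    {"jaw": -1,"travel": [-0.18,0.93,0],"rotation": [0,0,0]},
  ],
)

```text
t: 23.4
eef_pos: [512.2, -262.9, 118.9]
tool_rot: [-179.9, 0.2, 4.6]
contact_force: [0.6, 0.1, -3.4]
gripper_width: 31.5
finger_force: 50.0
```

Call:
move_arm(
  plan=[
    {"jaw": -1,"travel": [-0.18,0.93,0],"rotation": [0,0,0]},
    {"jaw": -1,"travel": [-0.18,0.93,0],"rotation": [0,0,0]},
    {"jaw": -1,"travel": [-0.18,0.93,0],"rotation": [0,0,0]},
    {"jaw": -1,"travel": [-0.18,0.93,0],"rotation": [0,0,0]},
    {"jaw": -1,"travel": [0,0,0],"rotation": [0,0,0]},
  ],
)

```text
t: 23.9
eef_pos: [499.5, -378.2, 118.6]
tool_rot: [180.0, 0.2, 4.5]
contact_force: [1.0, 0.1, -2.9]
gripper_width: 31.6
finger_force: 50.0
```

Call:
move_arm(
  plan=[
    {"jaw": -1,"travel": [0,0,0.6],"rotation": [0,0,0]},
    {"jaw": -1,"travel": [0,0,0.8],"rotation": [0,0,0]},
    {"jaw": -1,"travel": [0,0,0.8],"rotation": [0,0,0]},
    {"jaw": -1,"travel": [0,0,0.5],"rotation": [0,0,0]},
    {"jaw": -1,"travel": [0,0,0.2],"rotation": [0,0,0]},
  ],
)

```text
t: 24.4
eef_pos: [499.2, -372.7, 30.6]
tool_rot: [-179.7, 0.3, 4.7]
contact_force: [0.1, 0.1, -2.9]
gripper_width: 31.2
finger_force: 50.0
```

Call:
move_arm(
  plan=[
    {"jaw": -1,"travel": [0,0,0],"rotation": [0,0,0]},
    {"jaw": -1,"travel": [0,0,0],"rotation": [0,0,0]},
  ],
)

```text
t: 24.6
eef_pos: [501.9, -374.1, 34.4]
tool_rot: [180.0, -0.0, 4.6]
contact_force: [0.1, 0.9, -3.3]
gripper_width: 31.7
finger_force: 50.0
```

Call:
move_arm(
  plan=[
    {"jaw": -1,"travel": [0,0,0.2],"rotation": [0,0,0]},
    {"jaw": -1,"travel": [0,0,0.15],"rotation": [0,0,0]},
    {"jaw": -1,"travel": [0,0,0.03],"rotation": [0,0,0]},
    {"jaw": -1,"travel": [0,0,0],"rotation": [0,0,0]},
    {"jaw": -1,"travel": [0,0,0],"rotation": [0,0,0]},
  ],
)

```text
t: 25.1
eef_pos: [502.0, -373.9, 22.9]
tool_rot: [180.0, -0.0, 4.6]
contact_force: [0.2, 1.1, -2.9]
gripper_width: 31.2
finger_force: 50.0
```

Call:
move_arm(
  plan=[
    {"jaw": -1,"travel": [0,0,0.02],"rotation": [0,0,0]},
    {"jaw": -1,"travel": [0,0,0],"rotation": [0,0,0]},
  ],
)

```text
t: 25.3
eef_pos: [502.1, -374.0, 22.7]
tool_rot: [180.0, -0.0, 4.6]
contact_force: [-0.6, 0.7, 1.2]
gripper_width: 31.6
finger_force: 50.0
```

```bash
cat > gz.py <<'E'
from h import *
import sys
x0,y0,zb=map(float,sys.argv[1:4])   # rough centre, underside height
for n in ("top","side"):
    im,d=grab_frame(n); np.savez(f"{n}g.npz",im=im,d=d)
    P,rr,cc=cloud(n,d); col=im[rr,cc].astype(int); z=P[:,2]-zb
    near=np.hypot(P[:,0]-x0,P[:,1]-y0)<130
    grey=(col.max(1)-col.min(1)<35)
    m=near&(z>86)&(z<97); print(n,"lugcap",m.sum(),rect(P[m]) if m.sum()>4 else "",np.median(P[m],0).round(1) if m.any() else "")
    m=near&(z>32)&(z<39.5)&grey; print(" block/dial",m.sum(),rect(P[m]) if m.sum()>4 else "")
    m=near&(z>11)&(z<39.5)&grey; print(" bar",m.sum(),rect(P[m]) if m.sum()>4 else "")
    m=near&(z>70)&(z<81)&(col.sum(1)<150); print(" bezelbar",m.sum(),rect(P[m]) if m.sum()>4 else "",P[m].mean(0).round(1) if m.any() else "")
E
python3 gz.py 500 360 12
```

```text
top lugcap 98 (array([528.5, 372.4]), array([32.4, 32.4]), 22.6) [527.4 372.8 104.4]
 block/dial 191 (array([508.7, 369.9]), array([155.6,  65.7]), 25.7)
 bar 354 (array([510.1, 365.4]), array([161.4,  65.8]), 20.4)
 bezelbar 15 (array([489.6, 348.8]), array([65.5, 26.3]), 2.5) [469.8 352.2  87.8]
side lugcap 63 (array([523.5, 370.2]), array([28.8, 37.3]), 14.8) [521.6 367.4 104.2]
 block/dial 138 (array([508.4, 359.4]), array([156.9,  62.6]), 18.8)
 bar 412 (array([508.1, 359.3]), array([158.1,  62.6]), 18.8)
 bezelbar 19 (array([462.8, 342.9]), array([ 7.9, 28.8]), 40.0) [464.  343.   85.3]
```

The gauge measures as lug ≈ (526,371), yaw ≈ 21°. Releasing the scraper and moving over to the gauge.

Call:
move_arm(
  plan=[
    {"jaw": 0.6,"travel": [0,0,0],"rotation": [0,0,0]},
    {"jaw": 0.6,"travel": [0,0,0],"rotation": [0,0,0]},
    {"jaw": 0.6,"travel": [0,0,0],"rotation": [0,0,0]},
    {"jaw": 0.6,"travel": [0,0,0],"rotation": [0,0,0]},
    {"jaw": 0.6,"travel": [0,0,0],"rotation": [0,0,0]},
  ],
)

```text
t: 25.9
eef_pos: [501.9, -373.9, 22.2]
tool_rot: [-180.0, -0.0, 4.6]
contact_force: [0.0, 0.8, -0.2]
gripper_width: 68.7
finger_force: 0.0
```

Call:
move_arm(
  plan=[
    {"jaw": 0.6,"travel": [0,0,-0.4],"rotation": [0,0,0]},
    {"jaw": 0.6,"travel": [0,0,-0.8],"rotation": [0,0,0]},
    {"jaw": 0.6,"travel": [0,0,-1],"rotation": [0,0,0]},
    {"jaw": 0.6,"travel": [0,0,-1],"rotation": [0,0,0]},
    {"jaw": 0.6,"travel": [0,0,-1],"rotation": [0,0,0]},
  ],
)

```text
t: 26.4
eef_pos: [501.9, -373.9, 150.4]
tool_rot: [180.0, -0.0, 4.6]
contact_force: [0.6, 0.0, 0.3]
gripper_width: 72.5
finger_force: 0.0
```

Call:
move_arm(
  plan=[
    {"jaw": 0.6,"travel": [0,0,-1],"rotation": [0,0,0]},
    {"jaw": 0.6,"travel": [0,0,-0.8],"rotation": [0,0,0]},
    {"jaw": 0.6,"travel": [0.11,-0.99,0],"rotation": [0,0,0]},
    {"jaw": 0.6,"travel": [0.11,-0.99,0],"rotation": [0,0,0]},
    {"jaw": 0.6,"travel": [0.11,-0.99,0],"rotation": [0,0,0]},
  ],
)

```text
t: 26.9
eef_pos: [504.5, -283.4, 203.4]
tool_rot: [180.0, -0.1, 4.6]
contact_force: [0.3, 0.3, -0.7]
gripper_width: 73.2
finger_force: 0.0
```

Call:
move_arm(
  plan=[
    {"jaw": 0.6,"travel": [0.11,-0.99,0],"rotation": [0,0,0]},
    {"jaw": 0.6,"travel": [0.11,-0.99,0],"rotation": [0,0,0]},
    {"jaw": 0.6,"travel": [0.11,-0.99,0],"rotation": [0,0,0]},
    {"jaw": 0.6,"travel": [0.11,-0.99,0],"rotation": [0,0,0]},
    {"jaw": 0.6,"travel": [0.11,-0.99,0],"rotation": [0,0,0]},
  ],
)

```text
t: 27.4
eef_pos: [508.9, -133.7, 203.3]
tool_rot: [180.0, -0.1, 4.6]
contact_force: [0.3, -0.6, -0.3]
gripper_width: 73.3
finger_force: 0.0
```

Call:
move_arm(
  plan=[
    {"jaw": 0.6,"travel": [0.11,-0.99,0],"rotation": [0,0,0]},
    {"jaw": 0.6,"travel": [0.11,-0.99,0],"rotation": [0,0,0]},
    {"jaw": 0.6,"travel": [0.11,-0.99,0],"rotation": [0,0,0]},
    {"jaw": 0.6,"travel": [0.11,-0.99,0],"rotation": [0,0,0]},
    {"jaw": 0.6,"travel": [0.11,-0.99,0],"rotation": [0,0,0]},
  ],
)

```text
t: 27.9
eef_pos: [513.4, 15.7, 203.3]
tool_rot: [-180.0, -0.1, 4.6]
contact_force: [0.2, 0.6, -0.1]
gripper_width: 73.1
finger_force: 0.0
```

```bash
python3 - <<'E'
from h import *
im,d=grab_frame("side"); P,rr,cc=cloud("side",d); col=im[rr,cc].astype(int)
m=(abs(P[:,0]-500)<110)&(abs(P[:,1]+375)<110)&(P[:,2]>40)&(P[:,2]<75)&(col[:,0]>col[:,2]+20)
print(m.sum(),rect(P[m]),np.median(P[m][:,2]))
m=(abs(P[:,0]-520)<130)&(abs(P[:,1]+375)<110)&(P[:,2]>1)&(P[:,2]<11)&(col.sum(1)<130)
print("pad",rect(P[m]))
a=cv2.resize(im[275:365,320:450],None,fx=3,fy=3); save("pics/s5.png",a)
E
```

```text
498 (array([ 501.1, -373.9]), array([66.9, 33.2]), 4.6) 61.242714623325455
pad (array([ 499.9, -380.5]), array([130.2, 126.1]), 88.5)
```

View pics/s5.png

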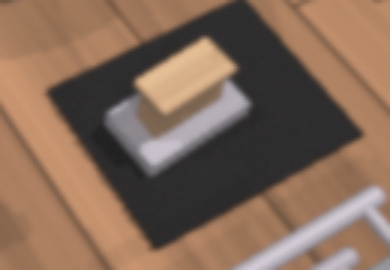

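The scraper stands on the pad, upright, at (501,-374). On to the lug.

Call:
move_arm(
  plan=[
    {"jaw": 0.6,"travel": [0.11,-0.98,0],"rotation": [0,0,0]},
    {"jaw": 0.6,"travel": [0.11,-0.98,0],"rotation": [0,0,0]},
    {"jaw": 0.6,"travel": [0.11,-0.98,0],"rotation": [0,0,0]},
    {"jaw": 0.6,"travel": [0.11,-0.98,0],"rotation": [0,0,0]},
    {"jaw": 0.6,"travel": [0.11,-0.98,0],"rotation": [0,0,0]},
  ],
)

```text
t: 28.45
eef_pos: [518.1, 163.4, 203.3]
tool_rot: [-180.0, -0.1, 4.6]
contact_force: [1.3, -0.3, -0.7]
gripper_width: 72.8
finger_force: 0.0
```

Call:
move_arm(
  plan=[
    {"jaw": 0.6,"travel": [0.11,-0.98,0],"rotation": [0,0,0]},
    {"jaw": 0.6,"travel": [0.11,-0.98,0],"rotation": [0,0,0]},
    {"jaw": 0.6,"travel": [0.11,-0.98,0],"rotation": [0,0,0]},
    {"jaw": 0.6,"travel": [0.11,-0.98,0],"rotation": [0,0,0]},
    {"jaw": 0.6,"travel": [0.11,-0.98,0],"rotation": [0,0,0]},
  ],
)

```text
t: 28.95
eef_pos: [522.7, 311.2, 203.3]
tool_rot: [-180.0, -0.1, 4.6]
contact_force: [0.2, -0.8, -0.0]
gripper_width: 72.9
finger_force: 0.0
```

Call:
move_arm(
  plan=[
    {"jaw": 0.6,"travel": [0.11,-0.98,0],"rotation": [0,0,0]},
    {"jaw": 0.6,"travel": [0.11,-0.98,0],"rotation": [0,0,0]},
    {"jaw": 0.6,"travel": [0,0,0],"rotation": [0,0,-0.95]},
    {"jaw": 0.6,"travel": [0,0,0],"rotation": [0,0,-0.95]},
    {"jaw": 0.6,"travel": [0,0,0],"rotation": [0,0,-0.95]},
  ],
)

```text
t: 29.45
eef_pos: [524.4, 369.5, 203.0]
tool_rot: [-180.0, -0.0, 21.2]
contact_force: [-0.1, -1.0, -0.1]
gripper_width: 72.8
finger_force: 0.0
```

```bash
python3 gz.py 507 362 12; python3 -c "
from h import *
print(status.read_state()['eef_pos'],status.read_state()['tool_rot'])
z=np.load('sideg.npz')['im']; save('pics/s6.png',cv2.resize(z[80:170,190:300],None,fx=4,fy=4,interpolation=cv2.INTER_CUBIC))"
```

```text
top lugcap 69 (array([526.4, 371.4]), array([26.8, 33. ]), 16.2) [523.2 370.4 104.2]
 block/dial 97 (array([493.5, 363.5]), array([121.6,  64.7]), 28.5)
 bar 241 (array([500.8, 359. ]), array([141.3,  64.2]), 16.3)
 bezelbar 25 (array([488., 348.]), array([63.1, 29.2]), 1.7) [465.8 349.8  87. ]
side lugcap 74 (array([526.1, 372.1]), array([32.5, 34. ]), 19.2) [524.8 367.4 104.6]
 block/dial 154 (array([510.4, 361.2]), array([161.4,  59.5]), 19.6)
 bar 439 (array([509.5, 361.8]), array([162.9,  59.6]), 20.7)
 bezelbar 22 (array([462.1, 347.4]), array([ 9.3, 31.6]), 31.8) [462.8 345.2  86. ]
[524.51097512 369.28482727 203.06181959] [-1.79987998e+02 -4.67594377e-02  2.09563676e+01]
```

View pics/s6.png

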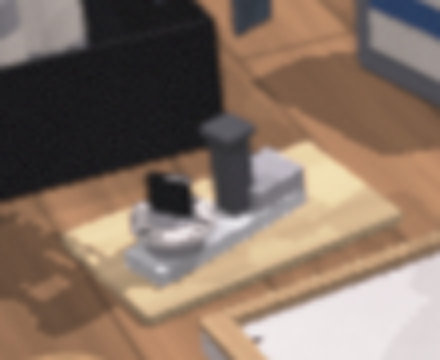

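```bash
python3 - <<'E'
from h import *
for n in("top0","side0"):
    P,_,_=cloud(n[:-1],np.load(n+".npz")["d"])
    for zl in(60,110,135,160):
        m=(P[:,0]>380)&(P[:,0]<620)&(P[:,1]>420)&(P[:,1]<620)&(P[:,2]>zl)&(P[:,2]<250)
        print(n,zl,m.sum(),P[m].min(0).round() if m.any() else "")
E
```

```text
top0 60 1300 [380. 508.  60.]
top0 110 728 [380. 508. 110.]
top0 135 367 [380. 562. 135.]
top0 160 128 [380. 566. 160.]
side0 60 1518 [380. 503.  60.]
side0 110 622 [380. 504. 110.]
side0 135 223 [380. 559. 135.]
side0 160 58 [380. 562. 160.]
```

Clearance is fine (box edge at y ≥ 503). Descending on the lug.

Call:
move_arm(
  plan=[
    {"jaw": 0.6,"travel": [0.08,-0.05,0.6],"rotation": [0,0,0]},
    {"jaw": 0.6,"travel": [0,0,1],"rotation": [0,0,0]},
    {"jaw": 0.6,"travel": [0,0,1],"rotation": [0,0,0]},
    {"jaw": 0.6,"travel": [0,0,1],"rotation": [0,0,0]},
    {"jaw": 0.6,"travel": [0,0,0.8],"rotation": [0,0,0]},
  ],
)

```text
t: 30.05
eef_pos: [525.8, 371.0, 69.1]
tool_rot: [180.0, 0.1, 20.8]
contact_force: [-0.3, 0.3, -0.1]
gripper_width: 72.8
finger_force: 0.0
```

Call:
move_arm(
  plan=[
    {"jaw": 0.6,"travel": [0,0,0.4],"rotation": [0,0,0]},
    {"jaw": -1,"travel": [0,0,0],"rotation": [0,0,0]},
    {"jaw": -1,"travel": [0,0,0],"rotation": [0,0,0]},
    {"jaw": -1,"travel": [0,0,0],"rotation": [0,0,0]},
    {"jaw": -1,"travel": [0,0,0],"rotation": [0,0,0]},
  ],
  newtons=55,
)

```text
t: 30.55
eef_pos: [526.9, 372.1, 59.8]
tool_rot: [-180.0, -0.2, 20.9]
contact_force: [0.6, -0.5, -0.2]
gripper_width: 44.1
finger_force: 0.0
```

Call:
move_arm(
  plan=[
    {"jaw": -1,"travel": [0,0,0],"rotation": [0,0,0]},
    {"jaw": -1,"travel": [0,0,0],"rotation": [0,0,0]},
    {"jaw": -1,"travel": [0,0,0],"rotation": [0,0,0]},
    {"jaw": -1,"travel": [0,0,0],"rotation": [0,0,0]},
    {"jaw": -1,"travel": [0,0,0],"rotation": [0,0,0]},
  ],
)

```text
t: 31.05
eef_pos: [526.5, 371.7, 59.0]
tool_rot: [-180.0, -0.1, 20.9]
contact_force: [-0.4, -1.0, 5.4]
gripper_width: 31.6
finger_force: 55.0
```

Width 31.6 mm again means the cap. I'll lower 8 mm so the pads sit wholly under it.

Call:
move_arm(
  plan=[
    {"jaw": 0.2,"travel": [0,0,0],"rotation": [0,0,0]},
    {"jaw": 0.2,"travel": [0,0,0],"rotation": [0,0,0]},
    {"jaw": 0.2,"travel": [0,0,0.27],"rotation": [0,0,0]},
    {"jaw": 0.2,"travel": [0,0,0],"rotation": [0,0,0]},
    {"jaw": -1,"travel": [0,0,0],"rotation": [0,0,0]},
  ],
)

```text
t: 31.55
eef_pos: [525.7, 371.3, 49.3]
tool_rot: [180.0, 0.1, 21.0]
contact_force: [-0.1, 0.7, 0.5]
gripper_width: 49.5
finger_force: 0.0
```

Call:
move_arm(
  plan=[
    {"jaw": -1,"travel": [0,0,0],"rotation": [0,0,0]},
    {"jaw": -1,"travel": [0,0,0],"rotation": [0,0,0]},
    {"jaw": -1,"travel": [0,0,0],"rotation": [0,0,0]},
    {"jaw": -1,"travel": [0,0,0],"rotation": [0,0,0]},
    {"jaw": -1,"travel": [0,0,0],"rotation": [0,0,0]},
  ],
)

```text
t: 32.05
eef_pos: [526.3, 371.6, 50.3]
tool_rot: [-180.0, -0.0, 21.0]
contact_force: [0.3, -0.2, -0.4]
gripper_width: 31.6
finger_force: 55.0
```

The fingers always meet the cap, so I'll grip it with the pads centred on it.

Call:
move_arm(
  plan=[
    {"jaw": 0.2,"travel": [0,0,0],"rotation": [0,0,0]},
    {"jaw": 0.2,"travel": [0,0,0],"rotation": [0,0,0]},
    {"jaw": 0.2,"travel": [0,0,-0.5],"rotation": [0,0,0]},
    {"jaw": 0.2,"travel": [0,0,-0.5],"rotation": [0,0,0]},
    {"jaw": -1,"travel": [0,0,0],"rotation": [0,0,0]},
  ],
  newtons=60,
)

```text
t: 32.55
eef_pos: [527.4, 372.4, 82.3]
tool_rot: [-179.9, -0.3, 21.0]
contact_force: [0.2, -0.2, 0.1]
gripper_width: 49.3
finger_force: 0.0
```

Call:
move_arm(
  plan=[
    {"jaw": -1,"travel": [0,0,0],"rotation": [0,0,0]},
    {"jaw": -1,"travel": [0,0,0],"rotation": [0,0,0]},
    {"jaw": -1,"travel": [0,0,0],"rotation": [0,0,0]},
    {"jaw": -1,"travel": [0,0,0],"rotation": [0,0,0]},
    {"jaw": -1,"travel": [0,0,0],"rotation": [0,0,0]},
  ],
)

```text
t: 33.05
eef_pos: [525.6, 371.2, 79.2]
tool_rot: [180.0, 0.1, 21.0]
contact_force: [-0.1, 0.7, -4.1]
gripper_width: 31.5
finger_force: 60.0
```

Call:
move_arm(
  plan=[
    {"jaw": -1,"travel": [0,0,-0.1],"rotation": [0,0,0]},
    {"jaw": -1,"travel": [0,0,-0.1],"rotation": [0,0,0]},
    {"jaw": -1,"travel": [0,0,-0.2],"rotation": [0,0,0]},
    {"jaw": -1,"travel": [0,0,0],"rotation": [0,0,0]},
    {"jaw": -1,"travel": [0,0,0],"rotation": [0,0,0]},
  ],
)

```text
t: 33.55
eef_pos: [526.3, 371.6, 92.4]
tool_rot: [-180.0, -0.0, 21.0]
contact_force: [-0.6, -0.6, -7.5]
gripper_width: 31.0
finger_force: 60.0
```

Lift confirmed at 7.5 N. Carrying it to the panel and rotating it to the panel's y.

Call:
move_arm(
  plan=[
    {"jaw": -1,"travel": [0,0,-0.5],"rotation": [0,0,0]},
    {"jaw": -1,"travel": [0,0,-0.7],"rotation": [0,0,0]},
    {"jaw": -1,"travel": [0,0,-0.7],"rotation": [0,0,0]},
    {"jaw": -1,"travel": [0,0,-0.5],"rotation": [0,0,0]},
    {"jaw": -1,"travel": [0,0,-0.2],"rotation": [0,0,0]},
  ],
)

```text
t: 34.05
eef_pos: [526.9, 372.0, 172.0]
tool_rot: [-180.0, -0.2, 21.0]
contact_force: [0.8, 0.6, -5.6]
gripper_width: 31.4
finger_force: 60.0
```

Call:
move_arm(
  plan=[
    {"jaw": -1,"travel": [-0.08,0.3,0],"rotation": [0,0,0]},
    {"jaw": -1,"travel": [-0.16,0.6,0],"rotation": [0,0,0]},
    {"jaw": -1,"travel": [-0.2,0.75,0],"rotation": [0,0,0]},
    {"jaw": -1,"travel": [-0.2,0.75,0],"rotation": [0,0,0]},
    {"jaw": -1,"travel": [-0.2,0.75,0],"rotation": [0,0,0]},
  ],
)

```text
t: 34.55
eef_pos: [535.6, 271.3, 168.7]
tool_rot: [179.9, 0.2, 20.9]
contact_force: [0.2, -0.1, -6.0]
gripper_width: 31.3
finger_force: 60.0
```

Call:
move_arm(
  plan=[
    {"jaw": -1,"travel": [-0.2,0.75,0],"rotation": [0,0,0]},
    {"jaw": -1,"travel": [-0.2,0.75,0],"rotation": [0,0,0]},
    {"jaw": -1,"travel": [-0.2,0.75,0],"rotation": [0,0,0]},
    {"jaw": -1,"travel": [-0.2,0.75,0],"rotation": [0,0,0]},
    {"jaw": -1,"travel": [-0.2,0.75,0],"rotation": [0,0,0]},
  ],
)

```text
t: 35.05
eef_pos: [547.4, 155.6, 168.8]
tool_rot: [180.0, 0.2, 20.9]
contact_force: [-1.0, -0.1, -6.9]
gripper_width: 31.1
finger_force: 60.0
```

Call:
move_arm(
  plan=[
    {"jaw": -1,"travel": [-0.2,0.75,0],"rotation": [0,0,0]},
    {"jaw": -1,"travel": [-0.2,0.55,0],"rotation": [0,0,0]},
    {"jaw": -1,"travel": [0,0,0],"rotation": [0,0,-0.4]},
    {"jaw": -1,"travel": [0,0,0],"rotation": [0,0,-0.8]},
    {"jaw": -1,"travel": [0,0,0],"rotation": [0,0,-0.8]},
  ],
)

```text
t: 35.55
eef_pos: [550.0, 115.6, 168.9]
tool_rot: [-180.0, 0.2, 32.5]
contact_force: [-0.2, 0.3, -6.9]
gripper_width: 31.1
finger_force: 60.0
```

Call:
move_arm(
  plan=[
    {"jaw": -1,"travel": [0,0,0],"rotation": [0,0,-0.8]},
    {"jaw": -1,"travel": [0,0,0],"rotation": [0,0,-0.8]},
    {"jaw": -1,"travel": [0,0,0],"rotation": [0,0,-0.8]},
    {"jaw": -1,"travel": [0,0,0],"rotation": [0,0,-0.8]},
    {"jaw": -1,"travel": [0,0,0],"rotation": [0,0,-0.8]},
  ],
)

```text
t: 36.05
eef_pos: [550.0, 115.9, 168.8]
tool_rot: [-179.9, 0.2, 55.5]
contact_force: [-0.4, -1.0, -6.7]
gripper_width: 31.4
finger_force: 60.0
```

Call:
move_arm(
  plan=[
    {"jaw": -1,"travel": [0,0,0],"rotation": [0,0,-0.8]},
    {"jaw": -1,"travel": [0,0,0],"rotation": [0,0,-0.8]},
    {"jaw": -1,"travel": [0,0,0],"rotation": [0,0,-0.8]},
    {"jaw": -1,"travel": [0,0,0],"rotation": [0,0,-0.8]},
    {"jaw": -1,"travel": [0,0,0],"rotation": [0,0,-0.8]},
  ],
)

```text
t: 36.55
eef_pos: [550.0, 115.9, 168.8]
tool_rot: [-179.9, 0.1, 78.4]
contact_force: [0.4, -0.6, -6.5]
gripper_width: 31.2
finger_force: 60.0
```

Call:
move_arm(
  plan=[
    {"jaw": -1,"travel": [0,0,0],"rotation": [0,0,-0.8]},
    {"jaw": -1,"travel": [0,0,0],"rotation": [0,0,-0.8]},
    {"jaw": -1,"travel": [0,0,0],"rotation": [0,0,-0.8]},
    {"jaw": -1,"travel": [0,0,0],"rotation": [0,0,-0.45]},
    {"jaw": -1,"travel": [0,0,0],"rotation": [0,0,0]},
  ],
)

```text
t: 37.05
eef_pos: [550.1, 116.1, 169.0]
tool_rot: [-179.8, 0.1, 94.5]
contact_force: [0.1, -0.3, -5.9]
gripper_width: 31.4
finger_force: 60.0
```

```bash
python3 - <<'E'
from h import *
im,d=grab_frame("side"); save("pics/s7.png",cv2.resize(im[60:240,200:420],None,fx=2.7,fy=2.7,interpolation=cv2.INTER_CUBIC))
P,rr,cc=cloud("side",d)
s=status.read_state(); print(s["eef_pos"],s["tool_rot"])
c=np.array([558.5,32.2]);ex=np.array([.9968,.0802]);ey=np.array([-.0802,.9968])
p=np.c_[(P[:,:2]-c)@ex,(P[:,:2]-c)@ey,P[:,2]]
m=(abs(p[:,0])<40)&(p[:,1]>-60)&(p[:,1]<158)&(p[:,2]>90)&(p[:,2]<145)
q=p[m]
for a in range(-40,160,20):
    k=(q[:,1]>=a)&(q[:,1]<a+20)
    if k.sum()>3: print(a,k.sum(),q[k].min(0).round(),q[k].max(0).round())
E
```

```text
[550.37559279 116.3853018  169.2049007 ] [-1.79869769e+02  4.41330506e-02  9.44828327e+01]
-20 191 [-30. -15. 102.] [ 18.  -0. 145.]
0 154 [-38.   0. 104.] [ 27.  20. 145.]
20 69 [-37.  20. 104.] [ 31.  40. 145.]
40 44 [-30.  41. 103.] [ -5.  59. 144.]
60 85 [-27.  61. 104.] [  8.  79. 145.]
80 83 [-26.  80. 103.] [ 17.  99. 144.]
100 66 [-27. 100. 101.] [ -5. 120. 141.]
120 73 [-27. 120. 102.] [ -2. 140. 141.]
140 25 [-26. 140. 105.] [ -1. 149. 140.]
```

View pics/s7.png

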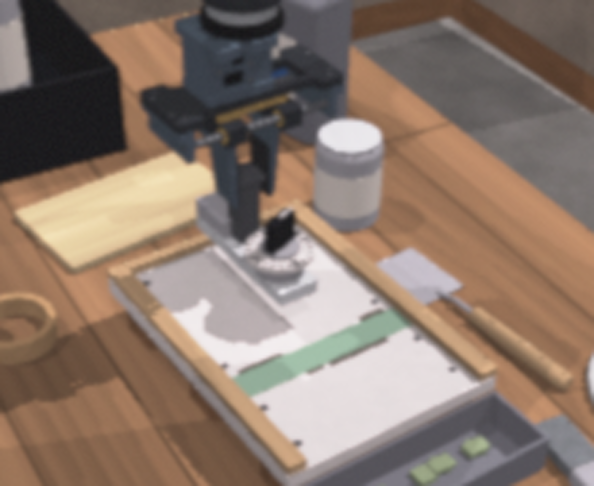

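Gauge hangs level over the panel, dial toward the seam and clear of it. Lowering.

Call:
move_arm(
  plan=[
    {"jaw": -1,"travel": [0,0,0.4],"rotation": [0,0,0]},
    {"jaw": -1,"travel": [0,0,0.5],"rotation": [0,0,0]},
    {"jaw": -1,"travel": [0,0,0.3],"rotation": [0,0,0]},
    {"jaw": -1,"travel": [0,0,0.08],"rotation": [0,0,0]},
    {"jaw": -1,"travel": [0,0,0],"rotation": [0,0,0]},
  ],
)

```text
t: 37.6
eef_pos: [551.1, 117.7, 131.1]
tool_rot: [-179.9, 0.0, 94.6]
contact_force: [0.9, -0.2, -6.0]
gripper_width: 31.4
finger_force: 60.0
```

Call:
move_arm(
  plan=[
    {"jaw": -1,"travel": [0,0,0.05],"rotation": [0,0,0]},
    {"jaw": -1,"travel": [0,0,0],"rotation": [0,0,0]},
    {"jaw": -1,"travel": [0,0,0],"rotation": [0,0,0]},
  ],
)

```text
t: 37.9
eef_pos: [551.7, 117.9, 130.7]
tool_rot: [179.9, -0.0, 94.6]
contact_force: [0.3, 0.7, -5.7]
gripper_width: 31.2
finger_force: 60.0
```

Call:
move_arm(
  plan=[
    {"jaw": -1,"travel": [0,0,0.03],"rotation": [0,0,0]},
    {"jaw": -1,"travel": [0,0,0],"rotation": [0,0,0]},
  ],
)

```text
t: 38.1
eef_pos: [551.4, 117.8, 129.4]
tool_rot: [180.0, -0.0, 94.6]
contact_force: [0.3, 0.7, -7.2]
gripper_width: 31.3
finger_force: 60.0
```

Call:
move_arm(
  plan=[
    {"jaw": -1,"travel": [0,0,0.03],"rotation": [0,0,0]},
    {"jaw": -1,"travel": [0,0,0],"rotation": [0,0,0]},
  ],
)

```text
t: 38.3
eef_pos: [551.3, 117.8, 128.3]
tool_rot: [-180.0, -0.0, 94.6]
contact_force: [1.7, -0.2, -6.4]
gripper_width: 31.5
finger_force: 60.0
```

Call:
move_arm(
  plan=[
    {"jaw": -1,"travel": [0,0,0.01],"rotation": [0,0,0]},
    {"jaw": -1,"travel": [0,0,0],"rotation": [0,0,0]},
  ],
)

```text
t: 38.5
eef_pos: [551.4, 117.8, 128.1]
tool_rot: [180.0, -0.0, 94.6]
contact_force: [0.3, 0.6, -5.9]
gripper_width: 31.4
finger_force: 60.0
```

Call:
move_arm(
  plan=[
    {"jaw": -1,"travel": [0,0,0.02],"rotation": [0,0,0]},
    {"jaw": -1,"travel": [0,0,0],"rotation": [0,0,0]},
    {"jaw": -1,"travel": [0,0,0],"rotation": [0,0,0]},
  ],
)

```text
t: 38.8
eef_pos: [551.4, 117.8, 127.5]
tool_rot: [-180.0, -0.0, 94.6]
contact_force: [-0.0, -0.1, -6.2]
gripper_width: 31.0
finger_force: 60.0
```

Call:
move_arm(
  plan=[
    {"jaw": -1,"travel": [0,0,0.02],"rotation": [0,0,0]},
    {"jaw": -1,"travel": [0,0,0],"rotation": [0,0,0]},
    {"jaw": -1,"travel": [0,0,0],"rotation": [0,0,0]},
  ],
)

```text
t: 39.1
eef_pos: [551.5, 117.8, 127.2]
tool_rot: [180.0, -0.0, 94.6]
contact_force: [0.0, 0.1, -3.5]
gripper_width: 31.3
finger_force: 60.0
```

Call:
move_arm(
  plan=[
    {"jaw": -1,"travel": [0,0,0.02],"rotation": [0,0,0]},
    {"jaw": -1,"travel": [0,0,0],"rotation": [0,0,0]},
    {"jaw": 0,"travel": [0,0,0],"rotation": [0,0,0]},
    {"jaw": 0.2,"travel": [0,0,0],"rotation": [0,0,0]},
    {"jaw": 0.2,"travel": [0,0,0],"rotation": [0,0,0]},
  ],
)

```text
t: 39.6
eef_pos: [552.0, 117.9, 126.6]
tool_rot: [179.9, -0.0, 94.6]
contact_force: [0.6, -0.3, 0.3]
gripper_width: 52.2
finger_force: 0.0
```

Call:
move_arm(
  plan=[
    {"jaw": 0.2,"travel": [0,0,-0.3],"rotation": [0,0,0]},
    {"jaw": 0.2,"travel": [0,0,-1],"rotation": [0,0,0]},
    {"jaw": 0.2,"travel": [0,0,-1],"rotation": [0,0,0]},
    {"jaw": 0.2,"travel": [1,0,-0.7],"rotation": [0,0,0]},
    {"jaw": 0.2,"travel": [1,0,0],"rotation": [0,0,0]},
  ],
)

```text
t: 40.1
eef_pos: [548.9, 178.4, 221.0]
tool_rot: [179.5, -0.1, 94.5]
contact_force: [0.2, 0.1, 0.4]
gripper_width: 54.7
finger_force: 0.0
```

Call:
move_arm(
  plan=[
    {"jaw": 0.2,"travel": [1,0,0],"rotation": [0,0,0]},
    {"jaw": 0.2,"travel": [1,0,0],"rotation": [0,0,0]},
    {"jaw": 0.2,"travel": [1,0,0],"rotation": [0,0,0]},
    {"jaw": 0.2,"travel": [0,0,0],"rotation": [0,0,0]},
  ],
)

```text
t: 40.5
eef_pos: [539.2, 270.7, 216.9]
tool_rot: [179.9, -0.1, 94.8]
contact_force: [0.0, -0.1, 0.5]
gripper_width: 54.8
finger_force: 0.0
```

```bash
python3 gz.py 553 98 60; python3 - <<'E'
from h import *
o=[]
for n in("side","top"):
    im=np.load(n+"g.npz")["im"]; r,c=proj(n,[[556,54,100]])[0]; print(n,r,c)
    r,c=int(r),int(c); a=im[r-30:r+30,c-30:c+30]; o.append(cv2.resize(a,(390,390),interpolation=cv2.INTER_CUBIC))
save("pics/b1.png",np.hstack(o))
print(status.read_state()["eef_pos"],status.read_state()["tool_rot"])
E
```

```text
top lugcap 105 (array([550.6, 120.3]), array([31.7, 31.4]), 2.1) [550.  120.5 152.5]
 block/dial 218 (array([555.1, 101.2]), array([155.8,  65.4]), 89.6)
 bar 387 (array([538.5, 109.2]), array([176. , 174.1]), 89.1)
 bezelbar 9 (array([544.8,  53.3]), array([12.5,  4.4]), 40.6) [544.8  53.4 135.2]
side lugcap 105 (array([549.6, 118. ]), array([33.4, 35.2]), 5.8) [547.7 116.5 152.3]
 block/dial 187 (array([543.7,  99.1]), array([ 67.1, 159.8]), 14.7)
 bar 477 (array([572.2, 105.4]), array([126.8, 163.6]), 15.6)
 bezelbar 25 (array([553.8,  50.8]), array([31.1,  7.4]), 27.1) [550.7  48.8 134.6]
side 164.44220590826515 303.60564481582384
top 202.4334469269902 297.47479650964596
[539.434173   267.60717938 216.74197296] [1.79965910e+02 1.87737807e-02 9.46650017e+01]
```

View pics/b1.png

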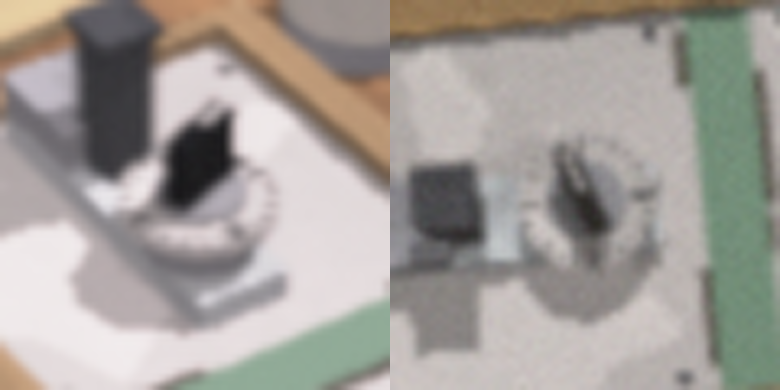

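The dial now shows the bar from upper-left (white line, needle end, crop (565,155)) to lower-right in the top view, i.e. needle yaw ≈ 27°. The zero mark is on the seam side, so the bezel angle is ≈ +112°. I'll grip at tool yaw 207° and turn down to 94.6°.

Call:
move_arm(
  plan=[
    {"jaw": -0.34,"travel": [0,0,0],"rotation": [0,0,-0.98]},
    {"jaw": -0.34,"travel": [0,0,0],"rotation": [0,0,-0.98]},
    {"jaw": -0.34,"travel": [0,0,0],"rotation": [0,0,-0.98]},
    {"jaw": -0.34,"travel": [0,0,0],"rotation": [0,0,-0.98]},
    {"jaw": -0.34,"travel": [0,0,0],"rotation": [0,0,-0.98]},
  ],
  newtons=15,
)

```text
t: 41.1
eef_pos: [539.7, 265.8, 216.8]
tool_rot: [180.0, 0.0, 122.8]
contact_force: [0.2, -0.3, -0.2]
gripper_width: 30.0
finger_force: 0.0
```

Call:
move_arm(
  plan=[
    {"jaw": -0.34,"travel": [0,0,0],"rotation": [0,0,-0.98]},
    {"jaw": -0.34,"travel": [0,0,0],"rotation": [0,0,-0.98]},
    {"jaw": -0.34,"travel": [0,0,0],"rotation": [0,0,-0.98]},
    {"jaw": -0.34,"travel": [0,0,0],"rotation": [0,0,-0.98]},
    {"jaw": -0.34,"travel": [0,0,0],"rotation": [0,0,-0.98]},
  ],
)

```text
t: 41.6
eef_pos: [539.7, 265.8, 216.8]
tool_rot: [-180.0, 0.0, 150.9]
contact_force: [0.3, -0.4, -0.6]
gripper_width: 30.2
finger_force: 0.0
```

Call:
move_arm(
  plan=[
    {"jaw": -0.34,"travel": [0,0,0],"rotation": [0,0,-0.98]},
    {"jaw": -0.34,"travel": [0,0,0],"rotation": [0,0,-0.98]},
    {"jaw": -0.34,"travel": [0,0,0],"rotation": [0,0,-0.98]},
    {"jaw": -0.34,"travel": [0,0,0],"rotation": [0,0,-0.98]},
    {"jaw": -0.34,"travel": [0,0,0],"rotation": [0,0,-0.98]},
  ],
)

```text
t: 42.1
eef_pos: [539.7, 265.8, 216.8]
tool_rot: [-180.0, 0.0, 178.9]
contact_force: [-0.4, -0.1, 0.5]
gripper_width: 30.0
finger_force: 0.0
```

Call:
move_arm(
  plan=[
    {"jaw": -0.34,"travel": [0,0,0],"rotation": [0,0,-0.98]},
    {"jaw": -0.34,"travel": [0,0,0],"rotation": [0,0,-0.98]},
    {"jaw": -0.34,"travel": [0,0,0],"rotation": [0,0,-0.98]},
    {"jaw": -0.34,"travel": [0,0,0],"rotation": [0,0,-0.98]},
    {"jaw": -0.34,"travel": [0,0,0],"rotation": [0,0,-0.98]},
  ],
)

```text
t: 42.6
eef_pos: [539.8, 265.8, 216.8]
tool_rot: [-180.0, 0.0, -153.0]
contact_force: [0.5, -0.2, -1.1]
gripper_width: 29.7
finger_force: 0.0
```

Call:
move_arm(
  plan=[
    {"jaw": -0.34,"travel": [0.39,-0.94,0],"rotation": [0,0,0]},
    {"jaw": -0.34,"travel": [0.39,-0.94,0],"rotation": [0,0,0]},
    {"jaw": -0.34,"travel": [0.39,-0.94,0],"rotation": [0,0,0]},
    {"jaw": -0.34,"travel": [0.39,-0.94,0],"rotation": [0,0,0]},
    {"jaw": -0.34,"travel": [0.39,-0.94,0],"rotation": [0,0,0]},
  ],
)

```text
t: 43.1
eef_pos: [550.9, 112.4, 216.8]
tool_rot: [-180.0, 0.0, -153.2]
contact_force: [1.0, 0.6, -0.2]
gripper_width: 29.6
finger_force: 0.0
```

Call:
move_arm(
  plan=[
    {"jaw": -0.34,"travel": [0.39,-0.94,0],"rotation": [0,0,0]},
    {"jaw": -0.34,"travel": [0.39,-0.94,0],"rotation": [0,0,0]},
    {"jaw": -0.34,"travel": [0,0,0],"rotation": [0,0,0]},
    {"jaw": -0.34,"travel": [0,0,0],"rotation": [0,0,0]},
  ],
)

```text
t: 43.5
eef_pos: [555.5, 52.9, 216.7]
tool_rot: [180.0, 0.0, -153.3]
contact_force: [0.0, 0.8, -0.3]
gripper_width: 30.1
finger_force: 0.0
```

```bash
python3 gz.py 553 98 60; python3 -c "
from h import *
s=status.read_state();print(s['eef_pos'],s['tool_rot'],s['joint_positions'].round())"
```

```text
top lugcap 43 (array([553.7, 112.9]), array([36.5, 19.4]), 25.3) [557.  114.2 151.8]
 block/dial 42 (array([544.5,  50.1]), array([40.5, 52.2]), 55.6)
 bar 92 (array([551.7, 111.6]), array([170. ,  55.4]), 88.1)
 bezelbar 10 (array([545.5,  53.1]), array([15.1,  5. ]), 17.0) [544.9  52.7 136.6]
side lugcap 106 (array([548.9, 120. ]), array([32.2, 33.1]), 6.4) [548.2 117.  152.2]
 block/dial 190 (array([542.3, 101.3]), array([ 58.2, 161.1]), 10.5)
 bar 494 (array([525.6, 112.5]), array([187. , 156.5]), 85.8)
 bezelbar 22 (array([553.7,  50.2]), array([28.5,  6.6]), 21.0) [549.6  48.3 135. ]
[555.50137964  54.32532316 216.56515809] [ 1.79982600e+02  2.32797579e-02 -1.53133648e+02] [   4.   17.   92.    0.   72. -112.]
```

Call:
move_arm(
  plan=[
    {"jaw": -0.34,"travel": [0,0,0.8],"rotation": [0,0,0]},
    {"jaw": -0.34,"travel": [0,0,1],"rotation": [0,0,0]},
    {"jaw": -0.34,"travel": [0,0,0.7],"rotation": [0,0,0]},
    {"jaw": -0.34,"travel": [0,0,0.3],"rotation": [0,0,0]},
    {"jaw": -0.34,"travel": [0,0,0.2],"rotation": [0,0,0]},
  ],
)

```text
t: 44.1
eef_pos: [555.5, 54.9, 125.9]
tool_rot: [180.0, -0.0, -153.1]
contact_force: [0.1, -0.4, 0.2]
gripper_width: 30.3
finger_force: 0.0
```

Call:
move_arm(
  plan=[
    {"jaw": -0.34,"travel": [0,0,0.2],"rotation": [0,0,0]},
    {"jaw": -0.34,"travel": [0,0,0.2],"rotation": [0,0,0]},
    {"jaw": -0.34,"travel": [0,0,0.1],"rotation": [0,0,0]},
    {"jaw": -0.34,"travel": [0,0,0],"rotation": [0,0,0]},
    {"jaw": -0.5,"travel": [0,0,0],"rotation": [0,0,0]},
  ],
)

```text
t: 44.6
eef_pos: [555.9, 54.2, 111.7]
tool_rot: [-180.0, 0.0, -153.1]
contact_force: [-0.1, 0.7, 0.1]
gripper_width: 24.5
finger_force: 0.0
```

Call:
move_arm(
  plan=[
    {"jaw": -1,"travel": [0,0,0],"rotation": [0,0,0]},
    {"jaw": -1,"travel": [0,0,0],"rotation": [0,0,0]},
    {"jaw": -1,"travel": [0,0,0],"rotation": [0,0,0]},
    {"jaw": -1,"travel": [0,0,0],"rotation": [0,0,0]},
    {"jaw": -1,"travel": [0,0,0],"rotation": [0,0,0]},
  ],
)

```text
t: 45.1
eef_pos: [555.5, 54.8, 111.7]
tool_rot: [179.9, 0.0, -153.1]
contact_force: [-2.0, 3.2, 4.2]
gripper_width: 12.3
finger_force: 15.0
```

```bash
python3 gz.py 553 98 60 | grep -A1 lugcap; python3 -c "
from h import *
s=status.read_state();print(s)
z=np.load('sideg.npz')['im']; save('pics/b2.png',cv2.resize(z[120:210,250:360],None,fx=4,fy=4,interpolation=cv2.INTER_CUBIC))"
```

```text
top lugcap 45 (array([551.2, 112.4]), array([28.8, 15.9]), 2.4) [552.4 111.  151.5]
 block/dial 37 (array([535.3, 105.6]), array([154. ,  42.5]), 80.7)
--
side lugcap 97 (array([541.7,  83. ]), array([ 37.8, 100.4]), 23.7) [544.   58.  151.4]
 block/dial 175 (array([554.7, 101.4]), array([160.2,  64. ]), 89.0)
{'t': 45.2, 'joint_positions': array([ 4.41254578e+00,  2.16419905e+01,  1.00470883e+02,  7.10807614e-02,
        5.78799825e+01, -1.12497448e+02]), 'qvel': array([-0.06025901,  0.04594954, -0.1094475 , -0.0502313 ,  0.00636627,
       -0.01007446]), 'joint_torque': array([-2.48635434e+00, -3.88189137e+01, -1.98666304e+01, -1.31387349e+00,
       -6.41121492e-01, -1.92586676e-02]), 'eef_pos': array([555.53909885,  54.7566877 , 111.70306632]), 'tool_rot': array([ 1.79947102e+02,  2.96187427e-02, -1.53127809e+02]), 'contact_force': array([-2.80077061,  4.86641224,  4.38445088]), 'wrist_torque': array([ 0.83479955,  0.5332907 , -0.03699429]), 'finger_force': 15.000922679901123, 'gripper_width': 11.983008206908018}
```

View pics/b2.png

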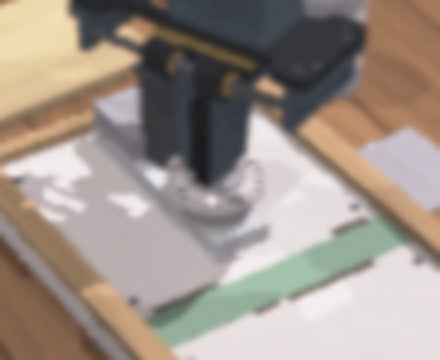

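Call:
move_arm(
  plan=[
    {"jaw": -1,"travel": [0,0.05,0],"rotation": [0,0,0.2]},
    {"jaw": -1,"travel": [0,0,0],"rotation": [0,0,0.6]},
    {"jaw": -1,"travel": [0,0,0],"rotation": [0,0,0.8]},
    {"jaw": -1,"travel": [0,0,0],"rotation": [0,0,0.8]},
    {"jaw": -1,"travel": [0,0,0],"rotation": [0,0,0.8]},
  ],
)

```text
t: 45.7
eef_pos: [555.4, 55.1, 111.7]
tool_rot: [-179.9, 0.1, -171.7]
contact_force: [-2.1, 0.8, 4.9]
gripper_width: 11.9
finger_force: 15.0
```

Call:
move_arm(
  plan=[
    {"jaw": -1,"travel": [0,0,0],"rotation": [0,0,0.8]},
    {"jaw": -1,"travel": [0,0,0],"rotation": [0,0,0.8]},
    {"jaw": -1,"travel": [0,0,0],"rotation": [0,0,0.8]},
    {"jaw": -1,"travel": [0,0,0],"rotation": [0,0,0.8]},
    {"jaw": -1,"travel": [0,0,0],"rotation": [0,0,0.8]},
  ],
)

```text
t: 46.2
eef_pos: [555.4, 55.6, 111.7]
tool_rot: [180.0, 0.1, 165.4]
contact_force: [-1.1, 2.7, 5.6]
gripper_width: 12.3
finger_force: 15.0
```

Call:
move_arm(
  plan=[
    {"jaw": -1,"travel": [0,0,0],"rotation": [0,0,0.8]},
    {"jaw": -1,"travel": [0,0,0],"rotation": [0,0,0.8]},
    {"jaw": -1,"travel": [0,0,0],"rotation": [0,0,0.8]},
    {"jaw": -1,"travel": [0,0,0],"rotation": [0,0,0.8]},
    {"jaw": -1,"travel": [0,0,0],"rotation": [0,0,0.8]},
  ],
)

```text
t: 46.7
eef_pos: [555.6, 55.9, 111.7]
tool_rot: [179.9, 0.0, 142.5]
contact_force: [-1.1, 3.9, 3.8]
gripper_width: 12.2
finger_force: 15.0
```

Call:
move_arm(
  plan=[
    {"jaw": -1,"travel": [0,0,0],"rotation": [0,0,0.8]},
    {"jaw": -1,"travel": [0,0,0],"rotation": [0,0,0.8]},
    {"jaw": -1,"travel": [0,0,0],"rotation": [0,0,0.8]},
    {"jaw": -1,"travel": [0,0,0],"rotation": [0,0,0.8]},
    {"jaw": -1,"travel": [0,0,0],"rotation": [0,0,0.8]},
  ],
)

```text
t: 47.2
eef_pos: [555.9, 56.2, 111.7]
tool_rot: [179.8, 0.0, 119.6]
contact_force: [-0.2, 5.3, 4.1]
gripper_width: 11.8
finger_force: 15.0
```

Call:
move_arm(
  plan=[
    {"jaw": -1,"travel": [0,0,0],"rotation": [0,0,0.8]},
    {"jaw": -1,"travel": [0,0,0],"rotation": [0,0,0.8]},
    {"jaw": -1,"travel": [0,0,0],"rotation": [0,0,0.8]},
    {"jaw": -1,"travel": [0,0,0],"rotation": [0,0,0.8]},
    {"jaw": -1,"travel": [0,0,0],"rotation": [0,0,0.8]},
  ],
)

```text
t: 47.7
eef_pos: [556.3, 56.3, 111.7]
tool_rot: [179.8, -0.1, 96.6]
contact_force: [0.4, 3.6, 3.4]
gripper_width: 12.3
finger_force: 15.0
```

Call:
move_arm(
  plan=[
    {"jaw": -1,"travel": [0,0,0],"rotation": [0,0,0.39]},
    {"jaw": -1,"travel": [0,0,0],"rotation": [0,0,0]},
    {"jaw": -1,"travel": [0,0,0],"rotation": [0,0,0]},
  ],
)

```text
t: 48.0
eef_pos: [556.3, 56.2, 111.7]
tool_rot: [179.8, -0.1, 94.6]
contact_force: [1.9, 5.2, 2.7]
gripper_width: 12.0
finger_force: 15.0
```

```bash
python3 gz.py 553 98 60 ; python3 -c "
from h import *
s=status.read_state();print(s['eef_pos'],s['tool_rot'],s['contact_force'],s['wrist_torque'])"
```

```text
top lugcap 68 (array([550.3, 117.1]), array([19.2, 31.7]), 88.7) [551.3 117.2 152.1]
 block/dial 26 (array([549., 145.]), array([69.5, 36.2]), 87.6)
 bar 65 (array([545.9, 182.1]), array([124.9, 108.2]), 40.5)
 bezelbar 0  
side lugcap 79 (array([543.4,  71.2]), array([34.1, 82.6]), 23.5) [544.   47.  151.3]
 block/dial 121 (array([533.3,  93. ]), array([ 64.9, 155.1]), 26.6)
 bar 403 (array([535.4,  88. ]), array([107.2, 151.9]), 41.7)
 bezelbar 13 (array([561.1,  45.1]), array([21.4, 10.5]), 61.1) [559.8  44.9 135.6]
[556.30948377  56.23944809 111.72742626] [ 1.79812804e+02 -6.23401072e-02  9.46447862e+01] [1.83230947 4.69545194 2.8811937 ] [ 0.90792453 -0.16752776 -0.02252969]
```

Call:
move_arm(
  plan=[
    {"jaw": -0.4,"travel": [0,0,0],"rotation": [0,0,0]},
    {"jaw": -0.4,"travel": [0,0,0],"rotation": [0,0,0]},
    {"jaw": -0.4,"travel": [0,0,0],"rotation": [0,0,0]},
    {"jaw": -0.4,"travel": [0,0,-0.3],"rotation": [0,0,0]},
    {"jaw": -0.4,"travel": [0,0,-0.7],"rotation": [0,0,0]},
  ],
)

```text
t: 48.6
eef_pos: [553.6, 55.1, 140.4]
tool_rot: [-179.8, 0.0, 94.6]
contact_force: [-0.8, -0.1, -0.1]
gripper_width: 27.3
finger_force: 0.0
```

Call:
move_arm(
  plan=[
    {"jaw": -0.4,"travel": [0,0,-1],"rotation": [0,0,0]},
    {"jaw": -0.4,"travel": [0,0,-1],"rotation": [0,0,0]},
    {"jaw": -0.4,"travel": [0,0,-0.5],"rotation": [0,0,0]},
    {"jaw": -0.4,"travel": [1,0,0],"rotation": [0,0,0]},
    {"jaw": -0.4,"travel": [1,0,0],"rotation": [0,0,0]},
  ],
)

```text
t: 49.1
eef_pos: [550.5, 115.2, 217.9]
tool_rot: [179.9, 0.0, 94.5]
contact_force: [0.8, -0.0, 0.1]
gripper_width: 27.3
finger_force: 0.0
```

Call:
move_arm(
  plan=[
    {"jaw": 0.2,"travel": [1,0,0],"rotation": [0,0,0]},
    {"jaw": 0.2,"travel": [1,0,0],"rotation": [0,0,0]},
    {"jaw": 0.2,"travel": [1,0,0],"rotation": [0,0,0]},
    {"jaw": 0.2,"travel": [1,0,0],"rotation": [0,0,0]},
    {"jaw": 0.2,"travel": [1,0,0],"rotation": [0,0,0]},
  ],
)

```text
t: 49.6
eef_pos: [537.8, 265.8, 217.0]
tool_rot: [180.0, 0.0, 94.6]
contact_force: [-0.9, -0.7, 0.8]
gripper_width: 54.8
finger_force: 0.0
```

```bash
python3 gz.py 553 98 60; python3 - <<'E'
from h import *
o=[]
for n in("side","top"):
    im=np.load(n+"g.npz")["im"]; r,c=proj(n,[[556,54,100]])[0]; r,c=int(r),int(c)
    o.append(cv2.resize(im[r-26:r+26,c-26:c+26],(390,390),interpolation=cv2.INTER_CUBIC))
save("pics/b3.png",np.hstack(o))
print(status.read_state()["eef_pos"],status.read_state()["tool_rot"])
E
```

```text
top lugcap 101 (array([550.6, 120. ]), array([31.8, 31.2]), 2.8) [550.7 120.  152.2]
 block/dial 233 (array([556.5, 101.1]), array([155.6,  62.8]), 89.7)
 bar 388 (array([518.6, 103.1]), array([132.8, 170.4]), 3.9)
 bezelbar 11 (array([552.9,  61.7]), array([ 5.2, 16.1]), 7.2) [552.2  62.9 135.7]
side lugcap 105 (array([550.1, 118.8]), array([33.3, 34.6]), 3.5) [547.5 115.2 152.4]
 block/dial 185 (array([540.7,  99.5]), array([ 53.8, 159.7]), 9.1)
 bar 473 (array([545.2,  99.8]), array([ 56.7, 163. ]), 5.4)
 bezelbar 24 (array([552. ,  50.6]), array([ 6.7, 30.1]), 3.2) [551.6  50.3 134.3]
[537.60504324 267.88135665 216.68818294] [ 1.79964896e+02 -7.77400737e-02  9.48440486e+01]
```

View pics/b3.png

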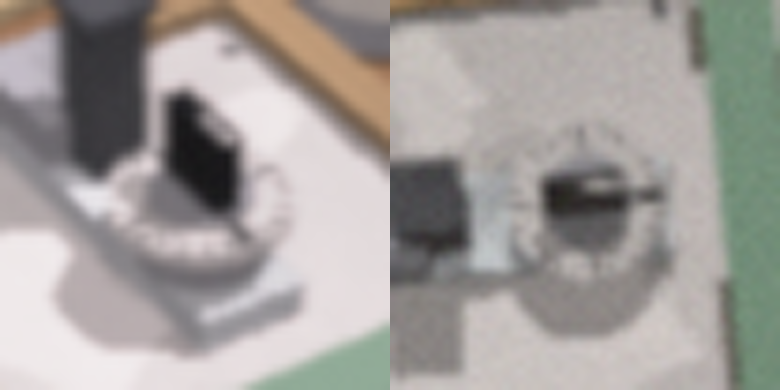

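Needle points at the zero mark, toward the seam end: bezel at ~0, gauge not shifted. Back to the lug.

Call:
move_arm(
  plan=[
    {"jaw": 0.2,"travel": [-0.9,0,0],"rotation": [0,0,0]},
    {"jaw": 0.2,"travel": [-1,0,0],"rotation": [0,0,0]},
    {"jaw": 0.2,"travel": [-1,0,0],"rotation": [0,0,0]},
    {"jaw": 0.2,"travel": [-1,0,0],"rotation": [0,0,0]},
    {"jaw": 0.2,"travel": [-0.9,0,0],"rotation": [0,0,0]},
  ],
)

```text
t: 50.2
eef_pos: [549.5, 119.0, 216.9]
tool_rot: [180.0, 0.1, 94.6]
contact_force: [0.5, 0.1, -0.2]
gripper_width: 54.2
finger_force: 0.0
```

Call:
move_arm(
  plan=[
    {"jaw": 0.2,"travel": [0,0,0],"rotation": [0,0,0]},
    {"jaw": 0.2,"travel": [0,0,0],"rotation": [0,0,0]},
    {"jaw": 0.2,"travel": [0,0,0],"rotation": [0,0,0]},
    {"jaw": 0.2,"travel": [0,0,0],"rotation": [0,0,0]},
  ],
)

```text
t: 50.6
eef_pos: [549.5, 122.1, 216.4]
tool_rot: [180.0, -0.0, 94.7]
contact_force: [0.5, 0.3, -0.4]
gripper_width: 54.7
finger_force: 0.0
```

Call:
move_arm(
  plan=[
    {"jaw": 0.2,"travel": [-0.08,0.06,0.5],"rotation": [0,0,0]},
    {"jaw": 0.2,"travel": [0,0,0.9],"rotation": [0,0,0]},
    {"jaw": 0.2,"travel": [0,0,0.8],"rotation": [0,0,0]},
    {"jaw": 0.2,"travel": [0,0,0.5],"rotation": [0,0,0]},
    {"jaw": 0.2,"travel": [0,0,0.25],"rotation": [0,0,0]},
  ],
)

```text
t: 51.1
eef_pos: [550.6, 119.7, 126.2]
tool_rot: [-179.8, 0.0, 94.7]
contact_force: [0.5, -0.5, -0.4]
gripper_width: 54.7
finger_force: 0.0
```

Call:
move_arm(
  plan=[
    {"jaw": 0.2,"travel": [0,0,0],"rotation": [0,0,0]},
    {"jaw": 0.2,"travel": [0,0,0],"rotation": [0,0,0]},
    {"jaw": -1,"travel": [0,0,0],"rotation": [0,0,0]},
    {"jaw": -1,"travel": [0,0,0],"rotation": [0,0,0]},
    {"jaw": -1,"travel": [0,0,0],"rotation": [0,0,0]},
  ],
  newtons=60,
)

```text
t: 51.6
eef_pos: [551.9, 119.1, 128.5]
tool_rot: [179.9, -0.0, 94.6]
contact_force: [-0.2, -0.4, -0.1]
gripper_width: 33.5
finger_force: 0.0
```

Call:
move_arm(
  plan=[
    {"jaw": -1,"travel": [0,0,0],"rotation": [0,0,0]},
    {"jaw": -1,"travel": [0,0,0],"rotation": [0,0,0]},
    {"jaw": -1,"travel": [0,0,0],"rotation": [0,0,0]},
    {"jaw": -1,"travel": [0,0,-0.2],"rotation": [0,0,0]},
    {"jaw": -1,"travel": [0,0,-0.3],"rotation": [0,0,0]},
  ],
)

```text
t: 52.1
eef_pos: [550.1, 118.7, 141.4]
tool_rot: [-179.7, 0.0, 94.6]
contact_force: [-0.7, -0.2, -5.7]
gripper_width: 31.5
finger_force: 60.0
```

Call:
move_arm(
  plan=[
    {"jaw": -1,"travel": [0,0,0],"rotation": [0,0,0]},
    {"jaw": -1,"travel": [0,0,0],"rotation": [0,0,0]},
    {"jaw": -1,"travel": [0,0,0],"rotation": [0,0,0]},
  ],
)

```text
t: 52.4
eef_pos: [551.2, 119.0, 142.3]
tool_rot: [-179.9, 0.0, 94.6]
contact_force: [-0.2, -0.4, -6.9]
gripper_width: 31.2
finger_force: 60.0
```

Call:
move_arm(
  plan=[
    {"jaw": -1,"travel": [-0.15,0,0],"rotation": [0,0,0]},
    {"jaw": -1,"travel": [-0.4,0,0],"rotation": [0,0,0]},
    {"jaw": -1,"travel": [-0.5,0,0],"rotation": [0,0,0]},
    {"jaw": -1,"travel": [-0.5,0,0],"rotation": [0,0,0]},
    {"jaw": -1,"travel": [-0.5,0,0],"rotation": [0,0,0]},
  ],
)

```text
t: 52.9
eef_pos: [556.6, 56.0, 142.9]
tool_rot: [180.0, 0.0, 94.6]
contact_force: [0.9, -0.0, -6.9]
gripper_width: 31.1
finger_force: 60.0
```

Call:
move_arm(
  plan=[
    {"jaw": -1,"travel": [-0.5,0,0],"rotation": [0,0,0]},
    {"jaw": -1,"travel": [-0.5,0,0],"rotation": [0,0,0]},
    {"jaw": -1,"travel": [-0.5,0,0],"rotation": [0,0,0]},
    {"jaw": -1,"travel": [-0.28,0,0],"rotation": [0,0,0]},
    {"jaw": -1,"travel": [-0.1,0,0],"rotation": [0,0,0]},
  ],
)

```text
t: 53.4
eef_pos: [561.2, 0.5, 142.8]
tool_rot: [180.0, -0.0, 94.6]
contact_force: [0.5, -0.4, -6.1]
gripper_width: 31.5
finger_force: 60.0
```

Call:
move_arm(
  plan=[
    {"jaw": -1,"travel": [0,0,0],"rotation": [0,0,0]},
    {"jaw": -1,"travel": [0,0,0],"rotation": [0,0,0]},
    {"jaw": -1,"travel": [0,0,0],"rotation": [0,0,0]},
    {"jaw": -1,"travel": [0,0,0],"rotation": [0,0,0]},
  ],
)

```text
t: 53.8
eef_pos: [561.1, 2.1, 142.8]
tool_rot: [180.0, -0.0, 94.7]
contact_force: [0.2, 0.1, -6.5]
gripper_width: 31.4
finger_force: 60.0
```

```bash
cat > fin.py <<'E'
from h import *
import sys
zb=float(sys.argv[1])
c=np.array([558.5,32.2]);ex=np.array([.9968,.0802]);ey=np.array([-.0802,.9968])
for n in("side","top"):
    im,d=grab_frame(n); np.savez(n+"f.npz",im=im,d=d)
    P,rr,cc=cloud(n,d); col=im[rr,cc].astype(int)
    p=np.c_[(P[:,:2]-c)@ex,(P[:,:2]-c)@ey,P[:,2]-zb]
    box=(abs(p[:,0])<60)&(p[:,1]>-150)&(p[:,1]<60)
    k=box&(p[:,2]>86)&(p[:,2]<97)&(p[:,1]>-60)
    if k.sum()>4: print(n,"lugcap",k.sum(),rect(p[k]))
    k=box&(p[:,2]>9)&(p[:,2]<38)&(col.max(1)-col.min(1)<40)
    if k.sum()>4: q=p[k]; print(n,"bar py",np.percentile(q[:,1],[0.5,2,98,99.5]).round(1),"px",np.percentile(q[:,0],[2,98]).round(1))
    g=(col[:,1]>col[:,0]+12)&(col[:,1]>col[:,2]+3)&(abs(P[:,2]-61)<7)&(abs(p[:,0])<98)&(abs(p[:,1]+50)<40)
    print(n,"seam py",np.percentile(p[g][:,1],[2,50,98]).round(1),"px",p[g][:,0].min().round(),p[g][:,0].max().round())
s=status.read_state();print(s['eef_pos'],s['tool_rot'],s['contact_force'])
E
python3 fin.py 74
```

```text
side lugcap 136 (array([ -1.8, -31. ]), array([52.9, 36.7]), 0.0)
side bar py [-130.1 -129.2   28.8   32.3] px [-25.9  18.1]
side seam py [-63.5 -49.6 -34.2] px -91.0 98.0
top bar py [-128.7 -128.3   29.9   30.4] px [-27.5  21.5]Traceback (most recent call last):
  File "fin.py", line 15, in <module>
    print(n,"seam py",np.percentile(p[g][:,1],[2,50,98]).round(1),"px",p[g][:,0].min().round(),p[g][:,0].max().round())
                      ~~~~~~~~~~~~~^^^^^^^^^^^^^^^^^^^^^
    return _quantile_unchecked(
        a, q, axis, out, overwrite_input, method, keepdims, weights)
    return _ureduce(a,
                    func=_quantile_ureduce_func,
    ...<5 lines>...
                    overwrite_input=overwrite_input,
                    method=method)
    r = func(a, **kwargs)
    result = _quantile(arr,
                       quantiles=q,
    ...<2 lines>...
                       out=out,
                       weights=wgt)
    slices_having_nans = np.isnan(arr[-1, ...])
                                  ~~~^^^^^^^^^
IndexError: index -1 is out of bounds for axis 0 with size 0
```

Bar spans panel y −129…+30, centred on the seam. Lowering gently.

Call:
move_arm(
  plan=[
    {"jaw": -1,"travel": [0,0,0.2],"rotation": [0,0,0]},
    {"jaw": -1,"travel": [0,0,0.18],"rotation": [0,0,0]},
    {"jaw": -1,"travel": [0,0,0.07],"rotation": [0,0,0]},
    {"jaw": -1,"travel": [0,0,0],"rotation": [0,0,0]},
    {"jaw": -1,"travel": [0,0,0],"rotation": [0,0,0]},
  ],
)

```text
t: 54.4
eef_pos: [561.2, 1.6, 129.2]
tool_rot: [180.0, -0.0, 94.6]
contact_force: [-0.3, -0.0, -6.7]
gripper_width: 31.3
finger_force: 60.0
```

Call:
move_arm(
  plan=[
    {"jaw": -1,"travel": [0,0,0.02],"rotation": [0,0,0]},
    {"jaw": -1,"travel": [0,0,0],"rotation": [0,0,0]},
    {"jaw": -1,"travel": [0,0,0],"rotation": [0,0,0]},
  ],
)

```text
t: 54.7
eef_pos: [561.2, 1.6, 128.8]
tool_rot: [180.0, -0.0, 94.6]
contact_force: [-0.7, 0.4, -6.7]
gripper_width: 31.1
finger_force: 60.0
```

Call:
move_arm(
  plan=[
    {"jaw": -1,"travel": [0,0,0.02],"rotation": [0,0,0]},
    {"jaw": -1,"travel": [0,0,0],"rotation": [0,0,0]},
    {"jaw": -1,"travel": [0,0,0],"rotation": [0,0,0]},
  ],
)

```text
t: 55.0
eef_pos: [561.3, 1.5, 128.4]
tool_rot: [180.0, 0.0, 94.6]
contact_force: [-0.5, 0.3, -3.1]
gripper_width: 31.2
finger_force: 60.0
```

Contact. Release, lift and clear off.

Call:
move_arm(
  plan=[
    {"jaw": -1,"travel": [0,0,0.01],"rotation": [0,0,0]},
    {"jaw": -1,"travel": [0,0,0],"rotation": [0,0,0]},
    {"jaw": 0.1,"travel": [0,0,0],"rotation": [0,0,0]},
    {"jaw": 0.2,"travel": [0,0,0],"rotation": [0,0,0]},
    {"jaw": 0.2,"travel": [0,0,0],"rotation": [0,0,0]},
  ],
)

```text
t: 55.5
eef_pos: [561.7, 1.6, 128.3]
tool_rot: [179.9, -0.0, 94.6]
contact_force: [0.2, 0.1, -0.5]
gripper_width: 52.8
finger_force: 0.0
```

Call:
move_arm(
  plan=[
    {"jaw": 0.2,"travel": [0,0,-0.4],"rotation": [0,0,0]},
    {"jaw": 0.2,"travel": [0,0,-1],"rotation": [0,0,0]},
    {"jaw": 0.2,"travel": [0,0,-1],"rotation": [0,0,0]},
    {"jaw": 0.2,"travel": [0.5,0,-0.7],"rotation": [0,0,0]},
    {"jaw": 0.2,"travel": [1,0,0],"rotation": [0,0,0]},
  ],
)

```text
t: 56.0
eef_pos: [560.0, 45.7, 225.6]
tool_rot: [179.5, 0.0, 94.5]
contact_force: [0.2, 0.7, 0.3]
gripper_width: 55.0
finger_force: 0.0
```

Call:
move_arm(
  plan=[
    {"jaw": 0.2,"travel": [1,0,0],"rotation": [0,0,0]},
    {"jaw": 0.2,"travel": [1,0,0],"rotation": [0,0,0]},
    {"jaw": 0.2,"travel": [1,0,0],"rotation": [0,0,0]},
    {"jaw": 0.2,"travel": [1,0,0],"rotation": [0,0,0]},
    {"jaw": 0.2,"travel": [1,0,0],"rotation": [0,0,0]},
  ],
)

```text
t: 56.5
eef_pos: [545.5, 197.3, 222.1]
tool_rot: [179.9, -0.0, 94.6]
contact_force: [-0.1, 0.2, 0.2]
gripper_width: 55.3
finger_force: 0.0
```

Call:
move_arm(
  plan=[
    {"jaw": 0.2,"travel": [1,0,0],"rotation": [0,0,0]},
    {"jaw": 0.2,"travel": [1,0,0],"rotation": [0,0,0]},
    {"jaw": 0.2,"travel": [0,0,0],"rotation": [0,0,0]},
    {"jaw": 0.2,"travel": [0,0,0],"rotation": [0,0,0]},
  ],
)

```text
t: 56.9
eef_pos: [540.6, 256.1, 221.5]
tool_rot: [179.9, 0.0, 94.7]
contact_force: [0.2, 0.1, 0.1]
gripper_width: 54.8
finger_force: 0.0
```

```bash
python3 fin.py 60; python3 - <<'E'
from h import *
S=np.load("sidef.npz"); T=np.load("topf.npz")["im"]; im=S["im"]
a=cv2.resize(im[140:240,240:400],(576,360),interpolation=cv2.INTER_CUBIC); b=cv2.resize(T[160:250,240:400],(416,234),interpolation=cv2.INTER_CUBIC)
o=np.zeros((594,576,3),np.uint8); o[:360]=a; o[360:,:416]=b; save("pics/f1.png",o)
P,rr,cc=cloud("side",S["d"]); col=im[rr,cc].astype(int)
m=(abs(P[:,0]-500)<110)&(abs(P[:,1]+375)<110)&(P[:,2]>40)&(P[:,2]<75)&(col[:,0]>col[:,2]+20)
print("scraper",m.sum(),rect(P[m]),np.median(P[m][:,2]))
E
```

```text
side lugcap 125 (array([ -1.7, -29.5]), array([34.4, 33.4]), 1.7)
side bar py [-130.4 -129.3   28.3   31.8] px [-25.8  17. ]
side seam py [-64.  -49.1 -34.5] px -91.0 97.0
top lugcap 104 (array([ -1.2, -29.7]), array([31. , 31.8]), 84.4)
top bar py [-128.9 -127.8   28.4   31.2] px [-30.9  24.2]
top seam py [-64.2 -49.  -33.9] px -97.0 97.0
[540.66604164 254.95599402 221.3329945 ] [1.79970222e+02 1.49273387e-02 9.46093314e+01] [ 0.8486658   1.06763919 -0.52634167]
scraper 498 (array([ 500.5, -373.8]), array([65.5, 32.5]), 4.4) 61.08307385207077
```

View pics/f1.png

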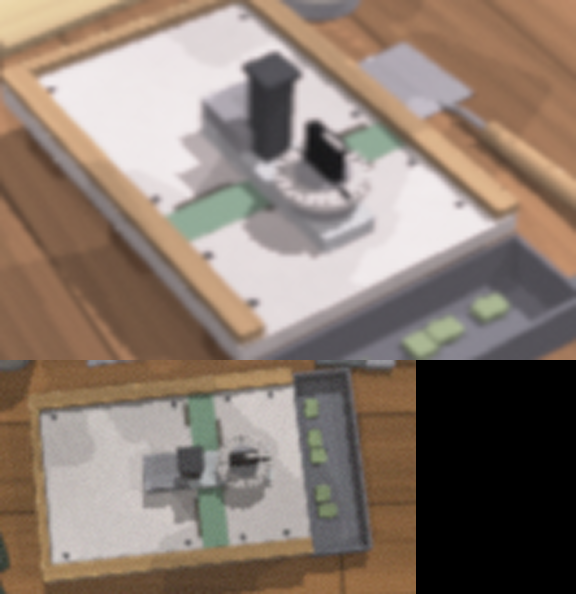

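The gauge is centred and square over the seam with its needle at zero. All five chips are in the trough and the scraper is on the pad.

```bash
python3 -c "
from bench import ticket
print(ticket.sign_off())"
```

```text
the job is handed in; nothing more can be done
None
```

The job is handed in, with no verdict returned: all five chips are in the trough, the scraper is on its pad, and the gauge, zeroed on the sound panel, stands squarely over the seam's middle within about 2 mm by the cameras, needle on the zero mark.

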